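Nest the graded tin trays in the brass corner

ROBOT

A 6-joint arm with a two-finger parallel gripper is mounted at the origin on the work surface. World frame = base frame: x ahead of the robot, y to its left, z up, the work surface at z = 0. Lengths are in mm, angles in rad, forces in N, time in s.
With the tool pointing down it reaches from about 275 to 1000 mm from the base axis. Payload 8.4 kg.
Tool frame: the origin (TCP) lies midway between the tips of the shut fingers; the grasp point (between the pads) lies 19 mm behind it; z points along the fingers, y is the line along which they close (so a half turn about z gives the same grasp; the last joint's range is limited). The gripper opens to 85 mm and grips with 20 to 120 N. Pads are 22 mm wide; open, the fingers measure 114 mm over their backs; the gripper's body (76 mm by 85 mm) begins 54 mm behind the grasp point. The pads swing forward as they close: fully open they stand 13 mm farther back than shut.
Start: joints at [1.243, 0.353, 1.633, -0, 1.155, -0.002], TCP at [200.04, 592.125, 206.681] pointing down, gripper open.
Joint ranges: [-2.63, 2.63], [-0.92, 2.1], [0.06, 2.66], [-1.3, 4.44], [0, 2.69], [-3.02, 3.02]. Speed limits (rad/s): [2.22, 2.22, 2.79, 3.14, 3.14, 3.14].

INTERFACE

Orientations are given as [roll, pitch, yaw] about the fixed x, y, z axes, in that order (R = Rz(yaw) Ry(pitch) Rx(roll)).
In Python, from rig import r, cams gives the robot as it stands. The module is installed in compiled form; this text tells all that it offers.
- The arm moves only by the tool send_rows, never from a script. Its argument "targets" is one flat list of numbers, 7 for each row, row after row: the shift along the tool's x, y, z in m, then the turn, a rotation vector about the tool's x, y, z in rad, then the opening, from -1 (shut) to 1 (fully open). In form: [tx, ty, tz, wx, wy, wz, fingers, tx, ty, tz, wx, wy, wz, fingers, ...]. A call has 1 to 12 rows; each row is the pose to reach, as a shift and turn from the pose commanded when the call began, along the tool's axes at that moment; what a row does not reach only later rows make up. A row lasts 1/12 s, in which the tool goes at most 41.7 mm and 7.16 degrees, less where a joint would pass 70% of its speed; a pose out of reach is approached as far as the arm can. A call with a gripper value outside its range is refused whole. The fingers move at their own pace and stop on an object; "grip_force" is the grip in N (left out, the last holds). Time passes only in rows, so rows that repeat a pose let the fingers close. It gives the time, the measured TCP pose, the force, the opening and the grip force at its end, in the units of the state.
- r.sense(): the state, without advancing time (a new reading comes with each control period).
- cams.grab_frame(name): name is "scene" or "top" or "wrist"; returns a dict with "color" (480x640x3 uint8, blue, green, red), "fx", "fy", "cx", "cy" (pixels), "xyz" and "attitude" of the camera in the world. Camera axes: x right, y down, z forward; pixel columns grow to the right and rows downward; lengths in mm; the calibration is good to about 2 mm. The wrist camera is an equidistant fisheye: a pixel r from the principal point sees the ray r / f radians off the axis. A picture is of the moment at which its call begins. There is no depth.
- r.sign_off(): hands the job in; it is judged then, once.
The state is a dict: "clock": time; "qpos": joint angles; "qvel": joint speeds; "joint_efforts": joint torques, N m; "eef_pos": TCP position; "tcp_rot": TCP orientation; "contact_force": force on the tool from outside, world axes, zero at the start; "wrist_torque": the same for the moment, N m; "opening": opening from 0.0 (shut) to 1.0 (fully open); "grasp_force": force on a finger pad.
Only numpy, scipy, OpenCV 4.12 (cv2) and the standard library are available. Lean on these libraries where they do the work, as an engineer would, in place of code of your own. Each camera call takes 0.05 s, during which the arm holds its last target. There are 200 camera calls.

TASK

Put the open-fronted tin trays away as a nest: slide the red medium tray back-first through the open front of the blue large tray until it is fully home, and the yellow small one likewise fully home inside the medium one, so that all three stand back wall against back wall with their open fronts facing the same way. Slide them along the zinc, do not lift or tip them; leave the large tray in its brass corner and do not disturb the canisters, brush stand, printing block or baren.

Things in the scene. Friction and masses are not known exactly. Their poses are not given: they have to be found in the camera images.
- large: indigo (dark blue) tin tray, 140 wide (y) x 150 deep (x) x 48 mm high, walls 3, floor 2 (1.2 at the front lip); open on top and at its front (-x end); back wall at +x, flat for 113 mm inside, back corners cut 12 mm at 45 degrees; last 20 mm of the floor turns up 5 mm at the back like a sled. Inner width 134. Origin: centre of underside, z up; loose, stands in the brass corner
- medium: vermilion (red) tin tray, 122 wide (y) x 137 deep (x) x 45 mm high, walls 3, floor 2 (1.2 at the front lip); open on top and at its front (-x end); back wall at +x, flat for 95 mm inside, back corners cut 12 mm at 45 degrees; last 20 mm of the floor turns up 5 mm at the back like a sled. Inner width 116. Origin: centre of underside, z up; loose
- small: ochre (yellow) tin tray, 104 wide (y) x 124 deep (x) x 42 mm high, walls 3, floor 2 (1.2 at the front lip); open on top and at its front (-x end); back wall at +x, flat for 77 mm inside, back corners cut 12 mm at 45 degrees; last 20 mm of the floor turns up 5 mm at the back like a sled. Inner width 98. Origin: centre of underside, z up; loose
- large_back (a point): middle of the lower edge of the large tray's outer back face, 75 mm along +x from its origin, at underside height
- medium_back (a point): middle of the lower edge of the medium tray's outer back face, 68.5 mm along +x from its origin, at underside height
- small_back (a point): middle of the lower edge of the small tray's outer back face, 62 mm along +x from its origin, at underside height
- corner: fixed brass registration corner, 28 mm high, arms 22 mm thick: one behind the large tray (inner face x = +77 mm, from y = -67 to +83), one at its +y side (inner face y = +72, from x = -21 to +99). Origin: on the table, centre of the large tray's seat; axes as the large tray's
- canister_a: closed dull-silver screw-top tin canister, 72 mm diameter, 86 mm high, loose; origin: centre of the underside, z up
- canister_b: closed dull-silver screw-top tin canister, 72 mm diameter, 86 mm high, loose; origin: centre of the underside, z up
- canister_c: closed dull-silver screw-top tin canister, 72 mm diameter, 86 mm high, loose; origin: centre of the underside, z up
- brush_stand: dark red lacquered brush stand, 90 mm square foot, brushes up to 205 mm high, loose; origin: centre of the underside, z up
- print_block: pear-wood printing block lying flat, 100 (x) by 150 (y) by 22 mm high, loose; origin: centre of the underside
- baren: round baren (rubbing pad), 124 mm diameter, 32 mm high with its grip, loose; origin: centre of the underside
Things that resemble listed ones, but are neither listed nor needed, are in the scene too. There is more than one size of the medium; the job needs the largest.

How it is judged:
By the outcome, as a careful person would: the job done as asked, in the order asked, and still so for the second after the job is handed in, with the robot touching nothing.
It also fails if it takes over 72 s, if anything falls off the work surface, if the arm or the gripper's body presses on something with over 40 N, if the wrist force passes 120 N, or if a joint passes its speed limit or range.

## Working session

There is one attempt and no reset: what is moved stays moved. The work goes in short steps, Python scripts to look and compute and a tool call to move; the robot and the scene stay as the last step left them, time stands still between calls to the robot, and variables do not carry over. Pictures are saved under pics/ and viewed, at most 10 in all, crops included, and the job is handed in when it is done.

Besides the shell and the picture viewer there is one more tool, called as name(argument=value, ...) on one line, values as JSON. send_rows: Moves the arm, as the interface text tells. Its arguments: {"type":"object","properties":{"targets":{"type":"array"},"grip_force":{"type":"number"}},"required":["targets"]}

```bash
mkdir -p pics; ls
python3 - <<'E'
from rig import r,cams
import cv2,numpy as np
s=r.sense();print({k:np.round(v,3) for k,v in s.items()})
for n in("scene","top"):
    f=cams.grab_frame(n);cv2.imwrite(f"pics/{n}0.png",f["color"]);print(n,[f[k] for k in("fx","fy","cx","cy")],f["xyz"],f["attitude"])
E
```

```text
pics
{'clock': np.float64(0.0), 'qpos': array([ 1.243,  0.354,  1.634, -0.   ,  1.155, -0.002]), 'qvel': array([-0.001, -0.   , -0.001, -0.001, -0.002,  0.001]), 'joint_efforts': array([ 0.0000e+00, -6.0526e+01, -3.4208e+01,  0.0000e+00,  9.0000e-03,
       -0.0000e+00]), 'eef_pos': array([199.876, 591.628, 205.965]), 'tcp_rot': array([-3.14 , -0.   ,  2.816]), 'contact_force': array([-1.057,  0.092, -1.009]), 'wrist_torque': array([ 0.037,  0.003, -0.064]), 'grasp_force': np.float64(0.0), 'opening': np.float64(1.004)}
scene [443.0960903777278, 443.0960903777278, 322.19039607906905, 237.27449328383125] [ 882.71265061 -519.70157775  902.31745503] [-2.51060131  0.00984621  0.62528081]
top [476.4108395072516, 476.4108395072516, 320.26058085190806, 238.07639687598473] [ 376.8866618     3.01236735 1268.10511771] [-3.02399352  0.01516195 -1.59847763]
```

View pics/top0.png

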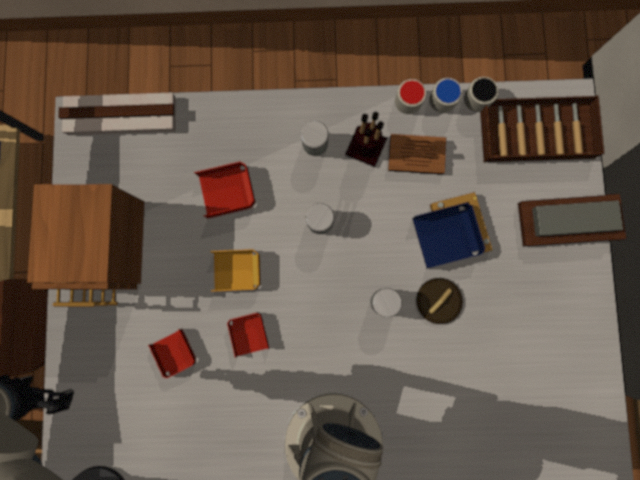

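View pics/scene0.png

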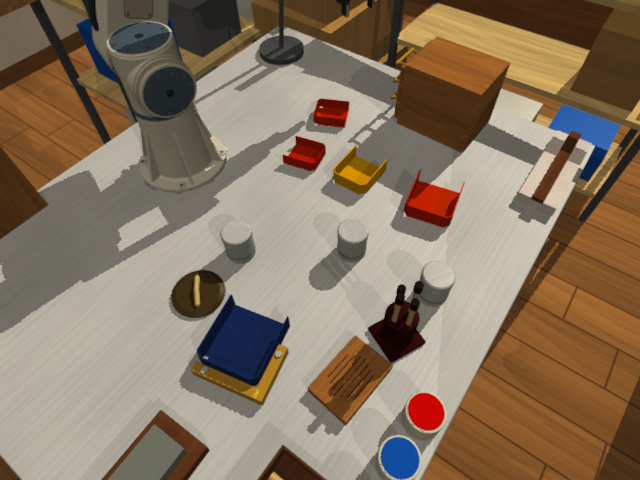

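Top view: candidates for the medium are the reds at (227,190) largest, (248,335) and (173,354). There is one yellow, at (237,271), and the blue tray at (449,236) has brass above and right of it. That makes the blue back face image-right (about -y world). I choose red (227,190) and check it in a close crop.

```bash
cat > h.py <<'E'
import numpy as np,cv2
from scipy.spatial.transform import Rotation as R
from rig import r,cams
def grab(n): return cams.grab_frame(n)
def ray(f,uv):
    d=np.c_[(np.atleast_2d(uv)-[f["cx"],f["cy"]])/[f["fx"],f["fy"]],np.ones(len(np.atleast_2d(uv)))]
    return d@R.from_euler('xyz',f["attitude"]).as_matrix().T
def onz(f,uv,z):
    d=ray(f,uv);o=np.array(f["xyz"]);return (o+d*((z-o[2])/d[:,2])[:,None])
def proj(f,p):
    c=(np.atleast_2d(p)-f["xyz"])@R.from_euler('xyz',f["attitude"]).as_matrix()
    return c[:,:2]/c[:,2:]*[f["fx"],f["fy"]]+[f["cx"],f["cy"]]
def mask(img,c):
    h=cv2.cvtColor(img,cv2.COLOR_BGR2HSV)
    lo,hi={"red":((0,190,60),(7,255,255)),"yel":((17,170,60),(28,255,255)),"blue":((105,130,25),(125,255,255))}[c]
    m=cv2.inRange(h,lo,hi)
    if c=="red": m|=cv2.inRange(h,(174,190,60),(180,255,255))
    return m
def conts(img,c,amin=300):
    cs,_=cv2.findContours(mask(img,c),cv2.RETR_EXTERNAL,cv2.CHAIN_APPROX_NONE)
    return [k for k in cs if cv2.contourArea(k)>amin]
E
python3 - <<'E'
from h import *
t=grab("top");s=grab("scene")
cv2.imwrite("pics/c0.png",np.vstack([np.hstack([cv2.resize(f["color"][y:y+h,x:x+w],(400,300),interpolation=cv2.INTER_CUBIC) for f,x,y,w,h in ro]) for ro in [[(t,185,150,93,70),(t,195,235,93,70)],[(t,400,185,110,82),(s,385,155,93,70)]]]))
for n,f in(("top",t),("scene",s)):
  for c in("red","yel","blue"):
    for k in conts(f["color"],c):
        q=cv2.boxPoints(cv2.minAreaRect(k))
        print(n,c,cv2.contourArea(k),np.round(cv2.minAreaRect(k)[0]),np.round(onz(f,q,45)[:,:2]).tolist())
E
```

```text
top red 1029.0 [174. 353.] [[263.0, 453.0], [298.0, 379.0], [217.0, 338.0], [183.0, 412.0]]
top red 1047.0 [247. 334.] [[317.0, 260.0], [335.0, 177.0], [250.0, 157.0], [232.0, 239.0]]
top red 1866.0 [227. 191.] [[699.0, 335.0], [723.0, 208.0], [610.0, 186.0], [587.0, 311.0]]
top red 345.0 [412.  92.] [[937.0, -211.0], [935.0, -267.0], [879.0, -264.0], [881.0, -208.0]]
top yel 1567.0 [237. 270.] [[496.0, 293.0], [495.0, 178.0], [395.0, 177.0], [395.0, 291.0]]
top blue 2741.5 [449. 235.] [[567.0, -225.0], [606.0, -374.0], [476.0, -402.0], [438.0, -254.0]]
top blue 365.5 [448.  90.] [[939.0, -307.0], [937.0, -366.0], [879.0, -362.0], [881.0, -304.0]]
scene red 968.5 [426. 411.] [[861.0, -254.0], [876.0, -190.0], [939.0, -205.0], [923.0, -267.0]]
scene red 1652.5 [432. 201.] [[623.0, 160.0], [591.0, 312.0], [717.0, 318.0], [740.0, 171.0]]
scene red 834.5 [304. 153.] [[266.0, 127.0], [214.0, 230.0], [329.0, 253.0], [374.0, 152.0]]
scene red 737.0 [330. 112.] [[242.0, 306.0], [178.0, 407.0], [271.0, 450.0], [330.0, 348.0]]
scene yel 1362.0 [239. 360.] [[490.0, -434.0], [445.0, -315.0], [617.0, -282.0], [647.0, -398.0]]
scene yel 1286.0 [359. 170.] [[410.0, 150.0], [369.0, 301.0], [507.0, 297.0], [538.0, 152.0]]
scene blue 1158.5 [400. 458.] [[857.0, -318.0], [911.0, -279.0], [942.0, -336.0], [890.0, -373.0]]
scene blue 4395.5 [242. 338.] [[473.0, -409.0], [420.0, -250.0], [582.0, -228.0], [618.0, -383.0]]
scene blue 1856.0 [577. 140.] [[821.0, 552.0], [803.0, 850.0], [978.0, 812.0], [977.0, 534.0]]
scene blue 559.0 [97. 52.] [[-819.0, 252.0], [-813.0, 307.0], [-403.0, 108.0], [-413.0, 62.0]]
```

View pics/c0.png

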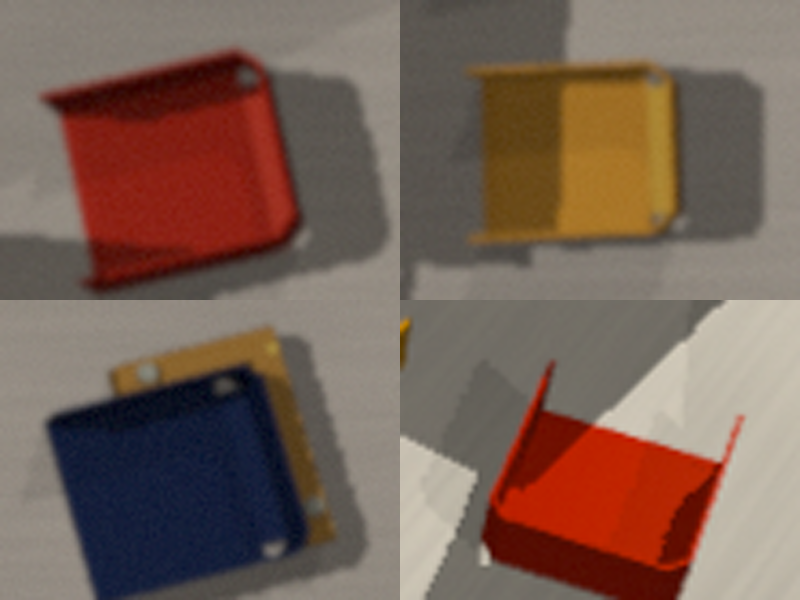

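The crop shows all three trays opening image-left (world +y), with backs to image-right, and the red at (227,190) is clearly the largest. Next I measure poses from the silhouette edges, using the rim height on sides facing away from the camera and the base on sides facing it.

```bash
cat >> h.py <<'E'
DIM={"red":(122,137,45),"yel":(104,124,42),"blue":(140,150,48)}
def pose(f,c,near,z0=0,hint=-np.pi/2,verbose=True):
    """edges of hull; returns origin xy, yaw (+x to back)"""
    W,D,H=DIM[c]
    k=min(conts(f["color"],c),key=lambda k:np.linalg.norm(np.array(cv2.minAreaRect(k)[0])-near))
    P=k[:,0].astype(float)
    hull=cv2.convexHull(k)[:,0].astype(float); cen=P.mean(0)
    M=onz(f,P,H/2)[:,:2]; yaw=np.deg2rad(0)
    q=cv2.boxPoints(cv2.minAreaRect(M.astype(np.float32)))
    e=q[1]-q[0]; a=np.arctan2(e[1],e[0]); yaw=min([a+i*np.pi/2 for i in range(-4,5)],key=lambda v:abs(v-hint))
    o=M.mean(0)
    for it in range(4):
        ux=np.array([np.cos(yaw),np.sin(yaw)]);uy=np.array([-ux[1],ux[0]]);L=[];ang=[]
        for n,t,half in((ux,uy,W/2),(-ux,uy,W/2),(uy,ux,D/2),(-uy,ux,D/2)):
            away=np.dot(n,o-np.array(f["xyz"])[:2])>0
            z=H+z0 if away else z0
            X=onz(f,P,z)[:,:2]; s=(X-o)@t; v=(X-o)@n
            # outermost point in each bin along the edge, middle part only
            b=np.arange(-half+20,half-18,4); pts=[]
            for lo in b:
                i=np.where((s>=lo)&(s<lo+4))[0]
                if len(i): pts.append(X[i[np.argmax(v[i])]])
            pts=np.array(pts); d=(pts-o)@n; ss=(pts-o)@t
            A=np.polyfit(ss,d,1); g=abs(d-np.polyval(A,ss))<3
            A=np.polyfit(ss[g],d[g],1)
            L.append(A[1]); dirv=t+A[0]*n; ang.append(np.arctan2(dirv@(-t[1]*np.array([1,0])+t[0]*np.array([0,1])),dirv@t))
        if it<3: yaw+=np.mean([ang[0],ang[2],ang[3]]) 
    o2=o+uy*(L[2]-L[3])/2+ux*(L[0]-D/2)
    if verbose: print(c,"o",np.round(o2,1),"yaw",round(np.degrees(yaw),2),"W",round(L[2]+L[3],1),"D",round(L[0]+L[1],1),"angs",np.round(np.degrees(ang),1))
    return o2,yaw
E
python3 - <<'E'
from h import *
f=grab("top")
for c,n in(("red",(227,190)),("yel",(237,270)),("blue",(449,235))): pose(f,c,n)
f2=grab("scene")
for c,n in(("red",(432,201)),("yel",(359,170)),("blue",(242,338))): pose(f2,c,n)
print(onz(f,[(315,134),(320,215),(386,302),(367,148)],80)[:,:2].round(), onz(f,[(440,301),(417,154)],20)[:,:2].round())
print(onz(f2,[(437,268),(352,230),(237,230)],86)[:,:2].round())
E
```

```text
red o [657.6 271.5] yaw -78.01 W 100.1 D 118.0 angs [-0.1 -0.5 -0.   0.2]
yel o [446.5 247.6] yaw -89.73 W 97.2 D 105.8 angs [ 1.3 -0.4 -1.5  0.2]
blue o [ 520.2 -312.1] yaw -77.82 W 127.2 D 138.8 angs [ 1.2  1.4 -2.2  1.2]Traceback (most recent call last):
  File "<stdin>", line 5, in <module>
  File "h.py", line 46, in pose
    A=np.polyfit(ss[g],d[g],1)
    raise TypeError("expected non-empty vector for x")
TypeError: expected non-empty vector for x
```

```bash
sed -i 's/((0,190,60),(7,255,255))/((0,130,25),(7,255,255))/; s/((17,170,60),(28,255,255))/((15,120,30),(28,255,255))/; s/(174,190,60)/(172,130,25)/; s/((105,130,25)/((105,90,12)/' h.py
python3 - <<'E'
from h import *
f=grab("top")
for c,n in(("red",(227,190)),("yel",(237,270)),("blue",(449,235))):
    pose(f,c,n)
    k=min(conts(f["color"],c),key=lambda k:np.linalg.norm(np.array(cv2.minAreaRect(k)[0])-n))
    print(cv2.approxPolyDP(cv2.convexHull(k),2,True)[:,0].tolist())
f2=grab("scene")
print(onz(f,[(315,134),(320,215),(386,302),(367,148)],80)[:,:2].round().tolist(), onz(f,[(440,301),(417,154)],20)[:,:2].round().tolist())
print(onz(f2,[(437,268),(352,230),(237,230)],86)[:,:2].round().tolist())
v=f["color"].copy()
for c in("red","yel","blue"): cv2.drawContours(v,conts(f["color"],c),-1,(0,255,0),1)
cv2.imwrite("pics/c1.png",cv2.resize(v[160:310,190:510],(800,375),interpolation=cv2.INTER_NEAREST))
E
```

```text
red o [662.5 270.7] yaw -77.93 W 115.1 D 122.0 angs [ 0.4  0.  -0.1 -0.2]
[[244, 164], [254, 202], [247, 208], [207, 217], [196, 172], [237, 162]]
yel o [446.5 245.9] yaw -89.82 W 102.1 D 110.1 angs [ 0.5 -0.3 -1.   0.5]
[[258, 254], [259, 284], [256, 288], [212, 291], [211, 251], [253, 250]]
blue o [ 520.6 -313.5] yaw -77.05 W 130.6 D 141.1 angs [ 0.3  0.2 -0.5  0.2]
[[470, 206], [482, 242], [482, 251], [427, 266], [414, 219], [465, 204]]
[[788.0, 23.0], [576.0, 16.0], [354.0, -141.0], [747.0, -109.0]] [[352.0, -287.0], [744.0, -248.0]]
[[778.0, 36.0], [571.0, 16.0], [354.0, -138.0]]
```

View pics/c1.png

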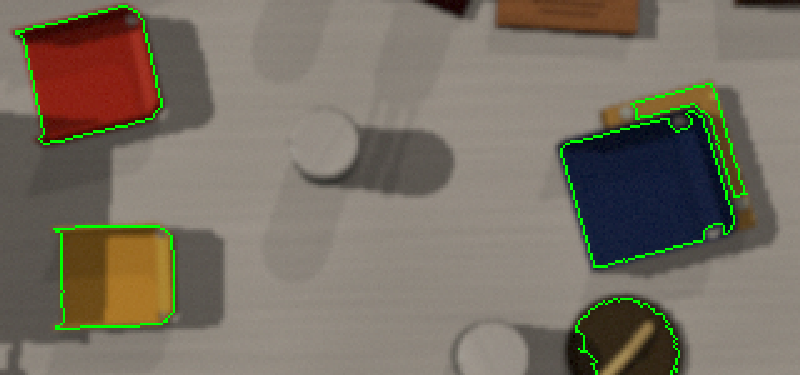

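The contours fit the trays well: red is near px (225,190), yellow (236,270) and blue (449,235). The insertion corridor to blue (origin about (520,-313), yaw -77°) clears the canisters and baren by about 26 mm. Yellow narrows red's way to it, so I'll first grip yellow by its back wall and slide it 90 mm clear.

send_rows(targets=[-0.364,-0.306,0.086,0,0,-0.326,1,-0.364,-0.306,0.086,0,0,-0.326,1,-0.364,-0.306,0.086,0,0,-0.326,1,-0.364,-0.306,0.086,0,0,-0.326,1,-0.364,-0.306,0.086,0,0,-0.326,1,-0.364,-0.306,0.086,0,0,-0.326,1,-0.364,-0.306,0.086,0,0,-0.326,1,-0.364,-0.306,0.086,0,0,-0.326,1,-0.364,-0.306,0.086,0,0,-0.326,1,-0.364,-0.306,0.086,0,0,-0.326,1,-0.364,-0.306,0.086,0,0,-0.326,1,-0.364,-0.306,0.086,0,0,-0.326,1], grip_force=30)

```text
clock: 1.4
eef_pos: [448.2, 182.7, 120.3]
tcp_rot: [-3.141, 0.0, 3.141]
contact_force: [0.4, 0.7, 0.1]
opening: 1.0
grasp_force: 0.0
```

```bash
cat >> h.py <<'E'
def go(*wps):
    """print tool-frame shifts (m, rad) from the present pose for waypoints (x,y,z,yawdeg)"""
    s=r.sense();p=np.array(s["eef_pos"]);Q=R.from_euler('xyz',s["tcp_rot"])
    print("t",round(float(s["clock"]),2),"at",p.round(1),"yaw",round(float(np.degrees(s["tcp_rot"][2])),1),"F",np.round(s["contact_force"],1),"open",round(float(s["opening"]),2),"g",round(float(s["grasp_force"]),1))
    for w in wps:
        T=R.from_euler('xyz',[np.pi,0,np.radians(w[3])])
        print(w,np.round(Q.inv().apply(np.array(w[:3])-p)/1000,3).tolist(),np.round((Q.inv()*T).as_rotvec(),3).tolist())
E
python3 -c "
from h import *
go((446.5,185,12,180),(446.5,275,12,180))"
```

```text
t 1.4 at [448.2 182.7 120.3] yaw 180.0 F [0.4 0.7 0.1] open 1.0 g 0.0
(446.5, 185, 12, 180) [0.002, 0.002, 0.108] [-0.001, 0.0, -0.001]
(446.5, 275, 12, 180) [0.002, 0.092, 0.108] [-0.001, 0.0, -0.001]
```

send_rows(targets=[0.002,0.002,0.04,0,0,0,1,0.002,0.002,0.08,0,0,0,1,0.002,0.002,0.108,0,0,0,1,0.002,0.002,0.108,0,0,0,1,0.002,0.002,0.108,0,0,0,-1,0.002,0.002,0.108,0,0,0,-1,0.002,0.002,0.108,0,0,0,-1,0.002,0.002,0.108,0,0,0,-1,0.002,0.002,0.108,0,0,0,-1,0.002,0.002,0.108,0,0,0,-1,0.002,0.002,0.108,0,0,0,-1], grip_force=30)

```text
clock: 2.32
eef_pos: [445.1, 187.5, 13.4]
tcp_rot: [-3.141, 0.001, -3.141]
contact_force: [-1.7, -2.5, 10.8]
opening: 0.014
grasp_force: 31.0
```

send_rows(targets=[0,0.008,-0.001,0,0,0,-1,0,0.023,-0.001,0,0,0,-1,0,0.04,-0.001,0,0,0,-1,0,0.057,-0.001,0,0,0,-1,0,0.074,-0.001,0,0,0,-1,0,0.086,-0.001,0,0,0,-1,0,0.09,-0.001,0,0,0,-1,0,0.09,-0.001,0,0,0,-1])

```text
clock: 2.98
eef_pos: [444.9, 278.6, 13.6]
tcp_rot: [3.141, 0.0, -3.14]
contact_force: [-0.1, 1.0, -1.6]
opening: 0.019
grasp_force: 29.4
```

Run:
```python
from h import *
go()
f=grab("top");pose(f,"yel",(205,270))
s=grab("scene")["color"][100:240,270:480];w=grab("wrist")["color"]
cv2.imwrite("pics/c2.png",np.hstack([cv2.resize(s,(450,300)),cv2.resize(w,(350,300))]))
```

```text
t 2.98 at [444.9 278.6  13.6] yaw -179.9 F [-0.1  1.  -1.6] open 0.02 g 29.4Traceback (most recent call last):
  File "<stdin>", line 3, in <module>
  File "h.py", line 46, in pose
    A=np.polyfit(ss[g],d[g],1)
    raise TypeError("expected non-empty vector for x")
TypeError: expected non-empty vector for x
```

send_rows(targets=[0,0,0,0,0,0,1,0,0,0,0,0,0,1,0,0,0,0,0,0,1,0,0,0,0,0,0,1,0,0,-0.035,0,0,0,1,0,0,-0.075,0,0,0,1,0,0,-0.107,0,0,0,1,0,0,-0.107,0,0,0,1])

```text
clock: 3.7
eef_pos: [448.4, 279.5, 126.8]
tcp_rot: [3.137, 0.008, 3.141]
contact_force: [1.1, 0.9, 0.2]
opening: 1.002
grasp_force: 0.0
```

Run:
```python
from h import *
go((676.4,205.2,120,192),(676.4,205.2,12,192))
s=grab("scene")["color"][100:240,270:480];w=grab("wrist")["color"]
cv2.imwrite("pics/c2.png",np.hstack([cv2.resize(s,(450,300)),cv2.resize(w,(350,300))]))
```

```text
t 3.7 at [448.4 279.5 126.8] yaw 180.0 F [1.1 0.9 0.2] open 1.0 g 0.0
(676.4, 205.2, 120, 192) [-0.228, -0.074, 0.008] [0.004, 0.008, -0.21]
(676.4, 205.2, 12, 192) [-0.227, -0.075, 0.116] [0.004, 0.008, -0.21]
```

View pics/c2.png

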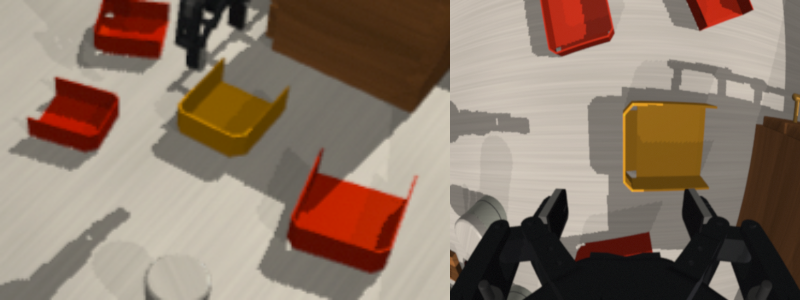

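Yellow stands clear at scene (380,149) after its 90 mm slide, upright and square. Now red.

send_rows(targets=[-0.228,-0.074,0.008,0,0,-0.21,1,-0.228,-0.074,0.008,0,0,-0.21,1,-0.228,-0.074,0.008,0,0,-0.21,1,-0.228,-0.074,0.008,0,0,-0.21,1,-0.228,-0.074,0.008,0,0,-0.21,1,-0.228,-0.074,0.008,0,0,-0.21,1,-0.228,-0.074,0.008,0,0,-0.21,1,-0.228,-0.074,0.008,0,0,-0.21,1])

```text
clock: 4.47
eef_pos: [673.0, 202.2, 110.0]
tcp_rot: [-3.141, -0.003, -2.934]
contact_force: [0.3, 0.1, -0.1]
opening: 1.003
grasp_force: 0.0
```

Run:
```python
from h import *
go((676.4,205.2,13,192))
```

```text
t 4.47 at [673.  202.2 110. ] yaw -168.1 F [ 0.3  0.1 -0.1] open 1.0 g 0.0
(676.4, 205.2, 13, 192) [-0.004, 0.002, 0.097] [-0.0, -0.003, -0.001]
```

send_rows(targets=[-0.004,0.002,0.035,0,0,0,1,-0.004,0.002,0.07,0,0,0,1,-0.004,0.002,0.097,0,0,0,1,-0.004,0.002,0.097,0,0,0,1,-0.004,0.002,0.097,0,0,0,-1,-0.004,0.002,0.097,0,0,0,-1,-0.004,0.002,0.097,0,0,0,-1,-0.004,0.002,0.097,0,0,0,-1,-0.004,0.002,0.097,0,0,0,-1,-0.004,0.002,0.097,0,0,0,-1,-0.004,0.002,0.097,0,0,0,-1], grip_force=35)

```text
clock: 5.38
eef_pos: [677.2, 206.0, 16.8]
tcp_rot: [-3.141, 0.001, -2.931]
contact_force: [-1.2, -1.4, 11.1]
opening: 0.015
grasp_force: 35.9
```

Run:
```python
from h import *
# tcp = back wall centre: origin + 67*ux
u=np.array([np.cos(np.radians(-77)),np.sin(np.radians(-77))])
b=np.array([520.6,-313.5])
go(*[tuple((b-s*u+67*u).round(1))+(14,193) for s in (430,300,175)],(570,150,14,193))
```

```text
t 5.38 at [677.2 206.   16.8] yaw -167.9 F [-1.2 -1.4 11.1] open 0.02 g 35.9
(np.float64(438.9), np.float64(40.2), 14, 193) [0.268, -0.112, 0.002] [-0.001, 0.001, -0.016]
(np.float64(468.2), np.float64(-86.5), 14, 193) [0.266, -0.242, 0.003] [-0.001, 0.001, -0.016]
(np.float64(496.3), np.float64(-208.3), 14, 193) [0.263, -0.367, 0.003] [-0.001, 0.001, -0.016]
(570, 150, 14, 193) [0.117, -0.032, 0.003] [-0.001, 0.001, -0.016]
```

send_rows(targets=[0.01,-0.005,0,0,0,-0.016,-1,0.03,-0.015,0,0,0,-0.016,-1,0.055,-0.028,0,0,0,-0.016,-1,0.085,-0.042,0,0,0,-0.016,-1,0.115,-0.056,0,0,0,-0.016,-1,0.145,-0.066,0,0,0,-0.016,-1,0.175,-0.078,0,0,0,-0.016,-1,0.205,-0.089,0,0,0,-0.016,-1,0.23,-0.098,0,0,0,-0.016,-1,0.252,-0.106,0,0,0,-0.016,-1,0.264,-0.11,0,0,0,-0.016,-1,0.268,-0.112,0,0,0,-0.016,-1])

```text
clock: 6.38
eef_pos: [438.3, 40.9, 16.6]
tcp_rot: [3.142, 0.003, -2.917]
contact_force: [4.0, 5.1, 2.1]
opening: 0.011
grasp_force: 35.1
```

Run:
```python
from h import *
u=np.array([np.cos(np.radians(-77)),np.sin(np.radians(-77))])
b=np.array([520.6,-313.5])
go(*[tuple((b-s*u+67*u).round(1))+(14,193) for s in (430,300,175)])
f=grab("top")
try: pose(f,"red",(260,250))
except Exception as e: print(e)
v=f["color"].copy()
for c in("red","yel","blue"): cv2.drawContours(v,conts(f["color"],c),-1,(0,255,0),1)
cv2.imwrite("pics/c3.png",cv2.resize(v[160:340,190:510],(800,450),interpolation=cv2.INTER_NEAREST))
```

```text
t 6.38 at [438.3  40.9  16.6] yaw -167.1 F [4.  5.1 2.1] open 0.01 g 35.1
(np.float64(438.9), np.float64(40.2), 14, 193) [-0.0, -0.001, 0.003] [0.0, 0.003, -0.002]
(np.float64(468.2), np.float64(-86.5), 14, 193) [-0.001, -0.131, 0.003] [0.0, 0.003, -0.002]
(np.float64(496.3), np.float64(-208.3), 14, 193) [-0.001, -0.256, 0.003] [0.0, 0.003, -0.002]
red o [276.5 240.9] yaw -78.13 W 88.9 D 78.0 angs [ 0.2  0.9  1.5 -0.8]
```

View pics/c3.png

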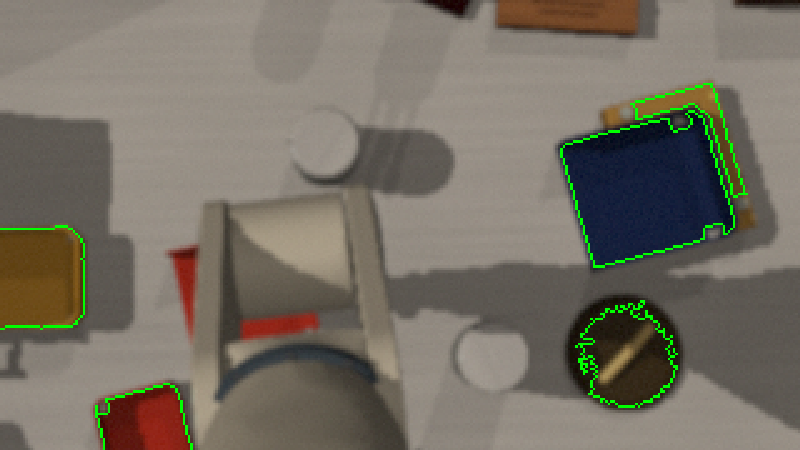

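Red is in the corridor at crop (250,290), following the gripper. I'll slide it to just in front of the blue opening, release it and raise the gripper.

send_rows(targets=[0,-0.008,0,0,0,-0.002,-1,0,-0.026,0,0,0,-0.002,-1,0,-0.052,0,0,0,-0.002,-1,0,-0.082,0,0,0,-0.002,-1,0,-0.112,0,0,0,-0.002,-1,0,-0.142,0,0,0,-0.002,-1,0,-0.172,0,0,0,-0.002,-1,-0.001,-0.202,0,0,0,-0.002,-1,-0.001,-0.228,0,0,0,-0.002,-1,-0.001,-0.246,0,0,0,-0.002,-1,-0.001,-0.255,0,0,0,-0.002,-1,-0.001,-0.256,0,0,0,-0.002,-1])

```text
clock: 7.43
eef_pos: [496.2, -209.2, 15.6]
tcp_rot: [3.141, -0.001, -2.915]
contact_force: [-1.5, 1.1, 8.2]
opening: 0.014
grasp_force: 36.2
```

send_rows(targets=[0,0,0,0,0,0,1,0,0,0,0,0,0,1,0,0,0,0,0,0,1,0,0,0,0,0,0,1,0,0,-0.02,0,0,0,1,0,0,-0.05,0,0,0,1,0,0,-0.085,0,0,0,1,0,0.01,-0.1,0,0,0,1,0,0.04,-0.1,0,0,0,1,0,0.06,-0.1,0,0,0,1,0,0.06,-0.1,0,0,0,1])

```text
clock: 8.35
eef_pos: [481.1, -146.7, 115.9]
tcp_rot: [3.14, -0.001, -2.912]
contact_force: [-0.9, 0.2, -0.4]
opening: 1.002
grasp_force: 0.0
```

Run:
```python
from h import *
go()
f=grab("top");w=grab("wrist")
for c,n in(("red",(380,255)),("blue",(449,235))):
    try: pose(f,c,n)
    except Exception as e: print(e)
print(w["fx"],w["cx"],w["cy"],w["xyz"],w["attitude"])
cv2.imwrite("pics/c4.png",np.hstack([cv2.resize(f["color"][190:310,330:510],(450,300)),cv2.resize(w["color"],(350,300))]))
```

```text
t 8.35 at [ 481.1 -146.7  115.9] yaw -166.8 F [-0.9  0.2 -0.4] open 1.0 g 0.0
red o [507.8 -49. ] yaw -127.15 W 38.0 D 39.9 angs [ 25.5  41.  -44.7 -39.8]
blue o [ 588.6 -330.4] yaw -141.63 W 23.4 D 14.4 angs [  2.9  46.8 -25.1 -34.8]
371.64829954431775 319.9379688790034 242.91689968005957 [ 412.85666842 -164.19596018  283.22951909] [ 2.85773256e+00 -6.91449216e-04  1.80051970e+00]h.py:46: RankWarning: Polyfit may be poorly conditioned
  A=np.polyfit(ss[g],d[g],1)
h.py:46: RankWarning: Polyfit may be poorly conditioned
  A=np.polyfit(ss[g],d[g],1)
```

View pics/c4.png

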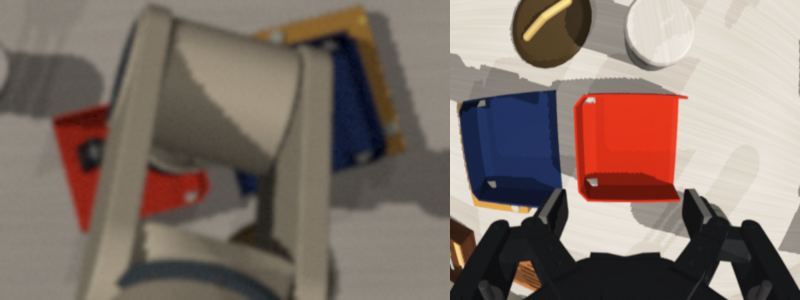

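The wrist view shows red at (627,147) standing squarely in front of the blue opening at (510,150). I'll measure the relative lateral offset and yaw from that fisheye view.

```bash
cat >> h.py <<'E'
_ray=ray
def ray(f,uv):
    if "fish" not in f: return _ray(f,uv)
    p=(np.atleast_2d(uv).astype(float)-[f["cx"],f["cy"]])/f["fx"]; th=np.linalg.norm(p,axis=1)+1e-9
    d=np.c_[p*(np.sin(th)/th)[:,None],np.cos(th)]
    return d@R.from_euler('xyz',f["attitude"]).as_matrix().T
def wrist():
    w=grab("wrist");w["fish"]=1;return w
def edges(f,c,yawdeg,z0=0):
    """outer side lines (rim) in frame of yaw: distances along uy at several x stations"""
    W,D,H=DIM[c];k=max(conts(f["color"],c),key=cv2.contourArea);P=k[:,0]
    y=np.radians(yawdeg);ux=np.array([np.cos(y),np.sin(y)]);uy=np.array([-ux[1],ux[0]])
    out={}
    for nm,n,t,z in(("+y",uy,ux,H+z0),("-y",-uy,ux,H+z0),("-y base",-uy,ux,z0),("back rim",ux,uy,H+z0),("back base",ux,uy,z0),("front rim",-ux,uy,H+z0)):
        X=onz(f,P,z)[:,:2];s=X@t;v=X@n;lo,hi=s.min()+25,s.max()-25;pts=[]
        for a in np.arange(lo,hi,5):
            i=np.where((s>=a)&(s<a+5))[0]
            if len(i): j=i[np.argmax(v[i])];pts.append((s[j],v[j]))
        pts=np.array(pts);A=np.polyfit(pts[:,0],pts[:,1],1);g=abs(pts[:,1]-np.polyval(A,pts[:,0]))<2.5
        if g.sum()>3: A=np.polyfit(pts[g,0],pts[g,1],1)
        sg=1 if n@np.abs(n)>0 and nm[0]!="-" and nm!="front rim" else -1
        print(c,nm,"pos",round(sg*np.polyval(A,(lo+hi)/2),1),"tilt",round(np.degrees(np.arctan(sg*A[0])),2),"s",round(lo),round(hi))
E
python3 - <<'E'
from h import *
w=wrist()
for c in("red","blue"): edges(w,c,-77)
u=np.array([np.cos(np.radians(-77)),np.sin(np.radians(-77))]);print(np.array([520.6,-313.5])@u,np.array([520.6,-313.5])@[-u[1],u[0]])
E
```

```text
red +y pos 495.2 tilt -0.39 s 203 290
red -y pos 373.0 tilt -0.02 s 203 290
red -y base pos 374.4 tilt 0.02 s 188 301
red back rim pos -314.4 tilt -0.14 s 398 471
red back base pos -325.8 tilt -0.08 s 399 496
red front rim pos 189.8 tilt 0.09 s 398 471
blue +y pos 505.4 tilt -0.44 s 361 475
blue -y pos 367.7 tilt -0.04 s 361 475
blue -y base pos 368.2 tilt -0.01 s 378 525
blue back rim pos -499.7 tilt -0.02 s 392 482
blue back base pos -549.7 tilt -0.12 s 393 510
blue front rim pos 336.1 tilt 0.09 s 392 482
422.5745342015873 436.73490019039184
```

```bash
cat >> h.py <<'E'
_y=np.radians(-77);U=np.array([np.cos(_y),np.sin(_y)]);V=np.array([-U[1],U[0]])
def sl(s,l,z,yaw=103): return tuple((s*U+l*V).round(1).tolist())+(z,yaw)
E
python3 -c "
from h import *
go(sl(282,434,110))"
```

```text
t 8.5 at [ 482.9 -149.6  115.9] yaw -166.9 F [ 0.1 -0.2 -0.4] open 1.0 g 0.0
(486.3, -177.1, 110, 103) [0.003, -0.028, 0.006] [-0.0, 0.001, 1.573]
```

send_rows(targets=[0.003,-0.028,0.006,0,0,1.573,0.3,0.003,-0.028,0.006,0,0,1.573,0.3,0.003,-0.028,0.006,0,0,1.573,0.3,0.003,-0.028,0.006,0,0,1.573,0.3,0.003,-0.028,0.006,0,0,1.573,0.3,0.003,-0.028,0.006,0,0,1.573,0.3,0.003,-0.028,0.006,0,0,1.573,0.3,0.003,-0.028,0.006,0,0,1.573,0.3,0.003,-0.028,0.006,0,0,1.573,0.3,0.003,-0.028,0.006,0,0,1.573,0.3,0.003,-0.028,0.006,0,0,1.573,0.3,0.003,-0.028,0.006,0,0,1.573,0.3])

```text
clock: 9.5
eef_pos: [486.2, -178.5, 109.4]
tcp_rot: [-3.141, 0.0, 1.863]
contact_force: [-0.7, 0.2, -0.6]
opening: 0.648
grasp_force: 0.0
```

send_rows(targets=[0,0,0,0,0,0.075,0.3,0,0,0,0,0,0.075,0.3])

```text
clock: 9.67
eef_pos: [486.1, -178.5, 109.4]
tcp_rot: [-3.141, 0.0, 1.791]
contact_force: [0.3, -0.2, -0.5]
opening: 0.65
grasp_force: 0.0
```

```bash
python3 -c "
from h import *
go(sl(282,434,14),sl(330,436.5,14),sl(482,436.5,14))"
```

```text
t 9.67 at [ 486.1 -178.5  109.4] yaw 102.6 F [ 0.3 -0.2 -0.5] open 0.65 g 0.0
(486.3, -177.1, 14, 103) [0.001, 0.0, 0.095] [-0.0, 0.0, -0.007]
(499.5, -223.4, 14, 103) [-0.047, 0.003, 0.095] [-0.0, 0.0, -0.007]
(533.7, -371.5, 14, 103) [-0.199, 0.004, 0.095] [-0.0, 0.0, -0.007]
```

send_rows(targets=[0.001,0,0.035,0,0,-0.007,0.3,0.001,0,0.07,0,0,-0.007,0.3,0.001,0,0.095,0,0,-0.007,0.3,0.001,0,0.095,0,0,-0.007,0.3,-0.006,0,0.095,0,0,-0.007,0.3,-0.012,0,0.095,0,0,-0.007,0.3,-0.018,0,0.095,0,0,-0.007,0.3,-0.024,0.001,0.095,0,0,-0.007,0.3,-0.032,0.002,0.095,0,0,-0.007,0.3,-0.038,0.003,0.095,0,0,-0.007,0.3,-0.042,0.003,0.095,0,0,-0.007,0.3,-0.042,0.003,0.095,0,0,-0.007,0.3])

```text
clock: 10.67
eef_pos: [499.0, -219.2, 15.0]
tcp_rot: [3.14, 0.001, 1.801]
contact_force: [-0.5, 0.3, -0.1]
opening: 0.65
grasp_force: 0.0
```

Run:
```python
from h import *
go(sl(482,436.5,14))
w=wrist();cv2.imwrite("pics/c5.png",cv2.resize(w["color"],(640,480)))
```

```text
t 10.67 at [ 499.  -219.2   15. ] yaw 103.2 F [-0.5  0.3 -0.1] open 0.65 g 0.0
(533.7, -371.5, 14, 103) [-0.156, -0.001, 0.001] [0.001, 0.001, 0.004]
```

View pics/c5.png

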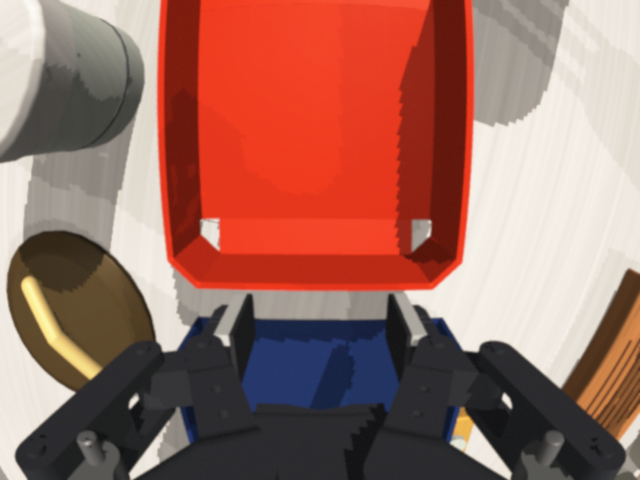

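Run:
```python
from h import *
w=wrist()
print(w["xyz"],w["attitude"])
for n,uv,z in(("red rim back",(320,289),45),("red rim -y? left",(165,150),45),("red rim right",(470,150),45),("blue lip",(320,320),1),("blue rim L",(200,320),48),("tip L z20",(240,297),20),("tip R",(395,297),20),("blue tipR z48",(440,320),48)):
    p=onz(w,[uv],z)[0,:2];print(n,p.round(1),"s",(p@U).round(1),"l",(p@V).round(1))
p=np.array(r.sense()["eef_pos"])[:2];print(p@U,p@V)
```

```text
[ 482.13316896 -149.4204929   182.07998151] [ 2.85845935e+00 -1.52185134e-03  2.29657248e-01]
red rim back [ 495.8 -206.9] s 313.2 l 436.6
red rim -y? left [ 424.5 -165.4] s 256.6 l 376.5
red rim right [ 539.3 -138.7] s 256.5 l 494.3
blue lip [ 504.5 -243.5] s 350.8 l 436.7
blue rim L [ 449.6 -231.8] s 327.0 l 386.0
tip L z20 [ 461.5 -230.7] s 328.6 l 397.8
tip R [ 534.8 -213.6] s 328.4 l 473.0
blue tipR z48 [ 548.3 -208.9] s 326.8 l 487.3
324.73295687432415 436.363234921183
```

The wrist view shows red's back rim at (320,290) and the fingers at (240,300)/(395,300), so they stand just outside red's back wall in the gap. They pushed nothing, and red is still at s≈313. I'll raise, go farther back, descend, and verify before pushing.

send_rows(targets=[0,0,-0.03,0,0,0,0.3,0,0,-0.07,0,0,0,0.3,0,0,-0.07,0,0,0,0.3,0.03,0,-0.07,0,0,0,0.3,0.07,0,-0.07,0,0,0,0.3,0.075,0,-0.07,0,0,0,0.3,0.075,0,-0.07,0,0,0,0.3,0.075,0,-0.07,0,0,0,0.3])

```text
clock: 11.43
eef_pos: [481.4, -144.9, 84.8]
tcp_rot: [3.141, 0.001, 1.803]
contact_force: [0.2, -0.9, -0.7]
opening: 0.648
grasp_force: 0.0
```

Run:
```python
from h import *
go(sl(265,434,14))
p=np.array(r.sense()["eef_pos"])[:2];print(p@U,p@V)
w=wrist(); edges(w,"red",-77)
```

```text
t 11.43 at [ 481.4 -144.9   84.8] yaw 103.3 F [ 0.2 -0.9 -0.7] open 0.65 g 0.0
(482.5, -160.6, 14, 103) [-0.016, -0.003, 0.071] [0.001, 0.001, 0.006]
249.4347042430495 436.4944414537618
red +y pos 494.9 tilt -1.63 s 203 290
red -y pos 373.4 tilt -0.32 s 203 290
red -y base pos 360.0 tilt -0.04 s 203 319
red back rim pos -314.3 tilt -0.25 s 398 471
red back base pos -343.7 tilt -0.16 s 385 484
red front rim pos 178.0 tilt 0.23 s 398 471
```

send_rows(targets=[-0.016,-0.002,0.03,0,0,0.006,0.3,-0.016,-0.002,0.06,0,0,0.006,0.3,-0.016,-0.002,0.071,0,0,0.006,0.3,-0.016,-0.002,0.071,0,0,0.006,0.3,-0.016,-0.002,0.071,0,0,0.006,0.3])

```text
clock: 11.9
eef_pos: [482.4, -161.3, 13.5]
tcp_rot: [-3.14, -0.001, 1.795]
contact_force: [-0.2, -0.4, -0.4]
opening: 0.652
grasp_force: 0.0
```

Run:
```python
from h import *
p=np.array(r.sense()["eef_pos"]);print(p,p[:2]@U,p[:2]@V)
w=wrist();edges(w,"red",-77);cv2.imwrite("pics/c6.png",w["color"])
```

```text
[ 482.42869235 -161.31809636   13.45254416] 265.7063669889106 433.7754003625959
red +y pos 495.0 tilt -1.27 s 203 290
red -y pos 373.7 tilt -0.05 s 203 290
red -y base pos 353.8 tilt 0.02 s 197 330
red back rim pos -314.2 tilt 0.15 s 399 471
red back base pos -344.9 tilt 7.43 s 379 491
red front rim pos 182.0 tilt 0.18 s 399 471
```

View pics/c6.png

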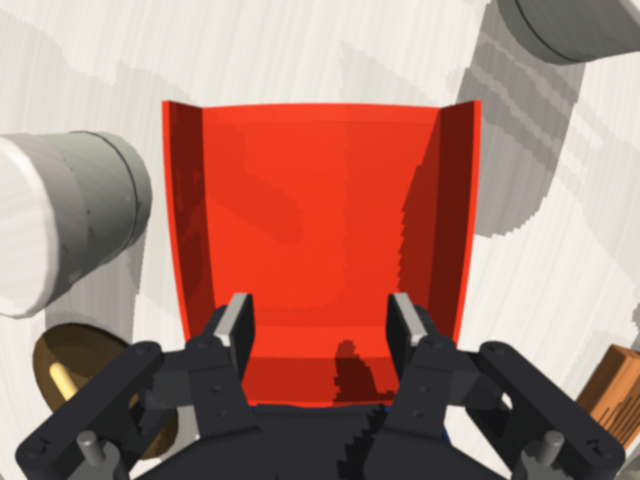

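The fingers are now inside red at (235,330)/(405,330), in front of its back wall. I'll push a little and check numerically.

send_rows(targets=[-0.01,0,0,0,0,0,0.3,-0.022,0,0,0,0,0,0.3,-0.03,0,0,0,0,0,0.3,-0.036,0.001,0,0,0,0,0.3,-0.042,0.001,0,0,0,0,0.3,-0.048,0.002,0,0,0,0,0.3])

```text
clock: 12.45
eef_pos: [494.8, -207.4, 13.6]
tcp_rot: [-3.141, -0.001, 1.795]
contact_force: [-1.0, 5.0, 2.6]
opening: 0.651
grasp_force: 2.1
```

Run:
```python
from h import *
go()
p=np.array(r.sense()["eef_pos"]);print(p,p[:2]@U,p[:2]@V)
w=wrist();edges(w,"red",-77)
```

```text
t 12.45 at [ 494.8 -207.4   13.6] yaw 102.9 F [-1.   5.   2.6] open 0.65 g 2.1
[ 494.7553769  -207.39618107   13.62881483] 313.37637405738855 435.4208390448582
red +y pos 496.4 tilt -1.82 s 211 300
red -y pos 372.3 tilt 1.43 s 211 300
red -y base pos 351.4 tilt 1.47 s 192 328
red back rim pos -320.1 tilt -0.03 s 396 474
red back base pos -344.4 tilt 1.0 s 374 494
red front rim pos 198.4 tilt 0.15 s 396 474
```

send_rows(targets=[-0.008,0,0,0,0,0.002,0.3,-0.018,0.001,0,0,0,0.002,0.3,-0.03,0.001,0,0,0,0.002,0.3,-0.042,0.001,0,0,0,0.002,0.3,-0.054,0.001,0,0,0,0.002,0.3,-0.066,0.001,0,0,0,0.002,0.3,-0.078,0.001,0,0,0,0.002,0.3,-0.09,0.001,0,0,0,0.002,0.3,-0.1,0.001,0,0,0,0.002,0.3])

```text
clock: 13.25
eef_pos: [519.0, -306.2, 13.7]
tcp_rot: [3.141, 0.0, 1.793]
contact_force: [0.2, -0.3, 0.0]
opening: 0.649
grasp_force: 0.0
```

Run:
```python
from h import *
go()
p=np.array(r.sense()["eef_pos"]);print(p,p[:2]@U,p[:2]@V)
w=wrist();edges(w,"red",-77,2)
```

```text
t 13.25 at [ 519.  -306.2   13.7] yaw 102.8 F [ 0.2 -0.3  0. ] open 0.65 g 0.0
[ 519.01726687 -306.17875826   13.65108313] 415.0848979282155 436.8396534572045
red +y pos 495.2 tilt 38.53 s 310 312
red -y pos 375.7 tilt 31.14 s 310 312
red -y base pos 354.8 tilt 1.15 s 291 309
red back rim pos -336.6 tilt -0.3 s 400 470
red back base pos -334.0 tilt -0.26 s 380 490
red front rim pos 291.1 tilt 0.65 s 400 470h.py:77: RankWarning: Polyfit may be poorly conditioned
  pts=np.array(pts);A=np.polyfit(pts[:,0],pts[:,1],1);g=abs(pts[:,1]-np.polyval(A,pts[:,0]))<2.5
h.py:77: RankWarning: Polyfit may be poorly conditioned
  pts=np.array(pts);A=np.polyfit(pts[:,0],pts[:,1],1);g=abs(pts[:,1]-np.polyval(A,pts[:,0]))<2.5
```

The numbers show red's back at about s=411 while the fingers are at 415. The fingers pass over the rim, so the half-open tips ride higher than I assumed. I'll raise, back off, shut the fingers (tips then at the TCP) and measure again.

send_rows(targets=[0,0,-0.035,0,0,0,0.3,0,0,-0.07,0,0,0,0.3,0.03,0,-0.09,0,0,0,-1,0.07,0,-0.09,0,0,0,-1,0.1,0,-0.09,0,0,0,-1,0.1,0,-0.09,0,0,0,-1,0.1,0,-0.09,0,0,0,-1])

```text
clock: 13.88
eef_pos: [496.3, -205.9, 104.0]
tcp_rot: [-3.142, 0.0, 1.796]
contact_force: [0.4, -1.3, 0.3]
opening: 0.003
grasp_force: 0.0
```

Run:
```python
from h import *
p=np.array(r.sense()["eef_pos"]);print(p,p[:2]@U,p[:2]@V)
w=wrist();edges(w,"red",-77,2);edges(w,"blue",-77)
cv2.imwrite("pics/c7.png",w["color"])
m=mask(w["color"],"red");ys,xs=np.where(m[:,:]>0);print(xs.min(),xs.max(),ys.min(),ys.max())
```

```text
[ 496.30614505 -205.88934032  103.97966753] 312.257000469687 437.2708265256886
red +y pos 495.4 tilt -0.58 s 224 310
red -y pos 375.1 tilt -0.55 s 224 310
red -y base pos 362.6 tilt -0.63 s 215 328
red back rim pos -334.3 tilt -0.17 s 400 471
red back base pos -353.0 tilt -0.17 s 387 483
red front rim pos 205.8 tilt 0.28 s 400 471
blue +y pos 505.0 tilt 35.06 s 358 360
blue -y pos 367.6 tilt 27.08 s 358 360
blue -y base pos 353.4 tilt -0.89 s 378 391
blue back rim pos -360.3 tilt -0.59 s 393 481
blue back base pos -388.2 tilt -0.35 s 378 496
blue front rim pos 335.5 tilt 0.23 s 393 481
218 639 72 284h.py:77: RankWarning: Polyfit may be poorly conditioned
  pts=np.array(pts);A=np.polyfit(pts[:,0],pts[:,1],1);g=abs(pts[:,1]-np.polyval(A,pts[:,0]))<2.5
h.py:77: RankWarning: Polyfit may be poorly conditioned
  pts=np.array(pts);A=np.polyfit(pts[:,0],pts[:,1],1);g=abs(pts[:,1]-np.polyval(A,pts[:,0]))<2.5
```

```bash
python3 -c "
from h import *
go(sl(295,435.5,14),sl(345,436.5,14))"
```

```text
t 13.93 at [ 496.9 -207.   104. ] yaw 102.9 F [ 0.1 -0.5 -1. ] open -0.0 g 0.0
(490.7, -189.5, 14, 103) [0.018, -0.002, 0.09] [0.001, 0.001, -0.003]
(502.9, -238.0, 14, 103) [-0.032, -0.001, 0.09] [0.001, 0.001, -0.003]
```

send_rows(targets=[0.018,-0.002,0.02,0,0,-0.003,-1,0.018,-0.002,0.055,0,0,-0.003,-1,0.018,-0.002,0.09,0,0,-0.003,-1,0.018,-0.002,0.09,0,0,-0.003,-1,0.01,-0.002,0.09,0,0,-0.003,-1,0,-0.002,0.09,0,0,-0.003,-1,-0.008,-0.002,0.09,0,0,-0.003,-1,-0.016,-0.002,0.09,0,0,-0.003,-1,-0.024,-0.001,0.09,0,0,-0.003,-1,-0.032,-0.001,0.09,0,0,-0.003,-1])

```text
clock: 14.77
eef_pos: [503.1, -239.4, 14.7]
tcp_rot: [3.141, 0.0, 1.796]
contact_force: [-0.7, 4.6, 1.7]
opening: -0.0
grasp_force: 2.4
```

```bash
python3 - <<'E' 2>/dev/null
from h import *
go()
p=np.array(r.sense()["eef_pos"]);print(p,p[:2]@U,p[:2]@V)
w=wrist();edges(w,"red",-77,0)
E
```

```text
t 14.77 at [ 503.1 -239.4   14.7] yaw 102.9 F [-0.7  4.6  1.7] open -0.0 g 2.4
[ 503.09866473 -239.37931638   14.70607453] 346.4166150752768 436.35564893517164
red +y pos 497.0 tilt -1.71 s 246 335
red -y pos 373.6 tilt 0.67 s 246 335
red -y base pos 353.0 tilt 0.69 s 228 363
red back rim pos -352.2 tilt -1.44 s 398 474
red back base pos -378.1 tilt -0.71 s 377 495
red front rim pos 233.3 tilt 0.49 s 398 474
```

send_rows(targets=[-0.008,0,0,0,0,0,-1,-0.016,0,0,0,0,0,-1,-0.024,0,0,0,0,0,-1,-0.032,0,0,0,0,0,-1,-0.04,0,0,0,0,0,-1])

```text
clock: 15.23
eef_pos: [511.5, -277.7, 14.1]
tcp_rot: [-3.141, -0.001, 1.797]
contact_force: [-0.6, 4.3, 1.2]
opening: -0.001
grasp_force: 2.6
```

```bash
python3 - <<'E' 2>/dev/null
from h import *
go()
p=np.array(r.sense()["eef_pos"]);print(p,p[:2]@U,p[:2]@V)
w=wrist();edges(w,"red",-77,0)
print((np.array(w["xyz"])[:2]@U))
E
```

```text
t 15.23 at [ 511.5 -277.7   14.1] yaw 102.9 F [-0.6  4.3  1.2] open -0.0 g 2.6
[ 511.50746125 -277.65516777   14.08554284] 385.60302651693377 435.93873542220916
red +y pos 501.1 tilt -4.64 s 280 375
red -y pos 369.7 tilt 2.85 s 280 375
red -y base pos 347.8 tilt 2.85 s 260 403
red back rim pos -392.4 tilt -1.55 s 391 483
red back base pos -418.3 tilt -0.97 s 367 506
red front rim pos 266.0 tilt 1.03 s 391 483
314.6821564920764
```

```bash
python3 - <<'E' 2>/dev/null
from h import *
w=wrist();s=grab("scene");t=grab("top")
a=np.hstack([cv2.resize(w["color"],(440,330)),cv2.resize(s["color"][240:420,150:346],(360,330))])
b=np.hstack([cv2.resize(t["color"][180:300,340:520],(405,270)),cv2.resize(s["color"][80:250,300:549],(395,270))])
cv2.imwrite("pics/c8.png",np.vstack([a,b]))
E
```

```text
(no output)
```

View pics/c8.png

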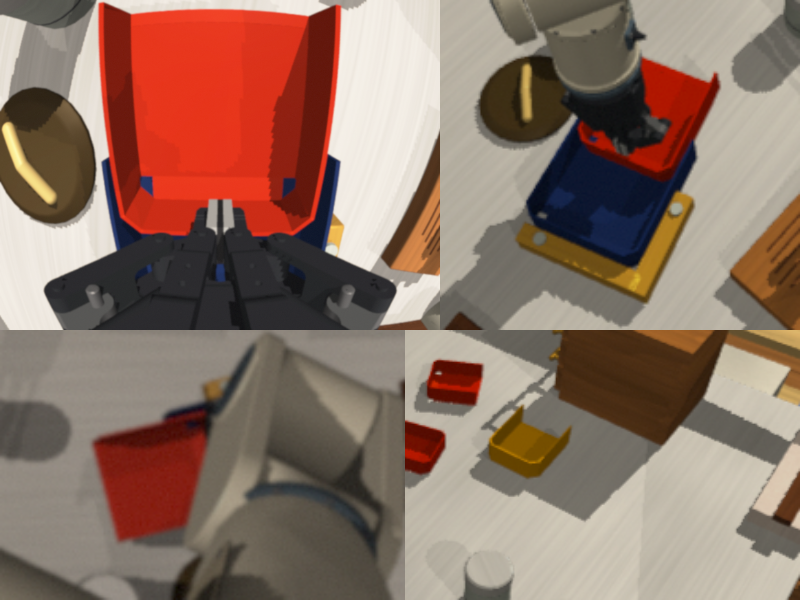

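The composite shows red partly inside blue in the scene crop at (650,120). In the wrist view its front edge looks wider than before (100 to 340 of 440), so it may be tipped. I'll compute rim heights from the known 122 mm width.

```bash
cat >> h.py <<'E'
def rimz(w,a,b,W):
    """height at which two pixel rays are W apart across V"""
    d=ray(w,[a,b]);d=d/-d[:,2:];sep=abs((d[1]-d[0])[:2]@V);h=W/sep
    z=w["xyz"][2]-h;p=np.array(w["xyz"])+d*h
    return round(z,1),(p[:,:2]@U).round(1),(p[:,:2]@V).round(1)
def tilt(w,c,W,rows):
    m=mask(w["color"],c);n,lab,st,_=cv2.connectedComponentsWithStats(m);m=lab==1+np.argmax(st[1:,4])
    for v in rows:
        x=np.where(m[v])[0]
        if len(x): print(c,"row",v,x.min(),x.max(),*rimz(w,(x.min()-.5,v),(x.max()+.5,v),W))
E
python3 - <<'E'
from h import *
w=wrist();go();print(w["xyz"])
tilt(w,"red",122,range(15,330,40))
c6={**w,"color":cv2.imread("pics/c6.png")}
# c6: same camera-to-tool geometry, flat tray, for comparison
tilt(c6,"red",122,range(120,330,40))
E
```

```text
t 15.48 at [ 511.8 -277.4   14.2] yaw 102.9 F [-1.1  4.3  4.2] open 0.0 g 2.1
[ 495.84354324 -208.41789473  181.51403945]
red row 15 148 491 58.3 [266.1 266.4] [375.4 497.4]
red row 55 148 490 56.4 [281.2 281.6] [375.2 497.2]
red row 95 149 488 54.7 [296.  296.4] [375. 497.]
red row 135 151 485 53.3 [310.8 311.2] [374.7 496.7]
red row 175 154 481 52.0 [325.8 326.2] [374.5 496.5]
red row 215 159 475 49.9 [341.5 341.9] [374.2 496.2]
red row 255 163 471 50.2 [357.6 357.9] [374.1 496.1]
red row 295 170 463 48.3 [375.7 376. ] [373.8 495.8]
red row 120 162 480 45.5 [305.1 305.3] [376. 498.]
red row 160 164 479 45.6 [320.7 320.9] [376.2 498.2]
red row 200 167 476 45.2 [336.5 336.8] [376.2 498.2]
red row 240 171 472 45.0 [352.9 353.2] [376.1 498.1]
red row 280 175 467 45.5 [370.  370.4] [375.9 497.9]
red row 320 182 461 45.1 [389.  389.5] [376.1 498.1]
```

The rim slopes from 58 mm at the front to 48 mm at the back, so red is nosing down about 5°: I'm pushing too high on its wall. I'll back off inside it so it settles flat, then probe how low the shut tips really are.

send_rows(targets=[0.01,0,0,0,0,0,-1,0.02,0,0,0,0,0,-1,0.035,0,0,0,0,0,-1,0.045,0,0.002,0,0,0,-1,0.045,0,0.005,0,0,0,-1,0.045,0,0.007,0,0,0,-1,0.045,0,0.008,0,0,0,-1])

```text
clock: 16.07
eef_pos: [501.7, -233.4, 5.4]
tcp_rot: [3.142, 0.0, 1.798]
contact_force: [0.0, -0.5, 0.1]
opening: 0.002
grasp_force: 0.0
```

Run:
```python
from h import *
w=wrist();go();print(np.array(r.sense()["eef_pos"])[:2]@U)
tilt(w,"red",122,range(95,400,40))
m=mask(w["color"],"red");print([ (c,np.where(m[:,c])[0].min(),np.where(m[:,c])[0].max()) for c in (200,250,320,400,440)])
```

```text
t 16.12 at [ 501.7 -233.7    5.3] yaw 103.0 F [-0.9  1.  -0.6] open -0.0 g 0.0
340.57867657908446
red row 135 152 487 44.9 [265.5 265.7] [375.3 497.3]
red row 175 153 485 45.4 [280.2 280.4] [375. 497.]
red row 215 156 481 45.1 [295.3 295.5] [374.8 496.8]
red row 255 160 476 45.1 [311.1 311.2] [374.6 496.6]
red row 295 164 471 46.2 [327.4 327.5] [374.3 496.3]
red row 335 169 466 48.1 [344.7 344.7] [374.2 496.2]
[(200, np.int64(117), np.int64(405)), (250, np.int64(115), np.int64(344)), (320, np.int64(114), np.int64(409)), (400, np.int64(117), np.int64(338)), (440, np.int64(120), np.int64(407))]
```

send_rows(targets=[0,0,0.002,0,0,0,-1,0,0,0.003,0,0,0,-1,0,0,0.003,0,0,0,-1])

```text
clock: 16.37
eef_pos: [501.5, -233.9, 2.4]
tcp_rot: [-3.141, -0.0, 1.796]
contact_force: [-0.6, -0.3, -0.9]
opening: -0.001
grasp_force: 0.0
```

send_rows(targets=[0,0,0.002,0,0,0,-1,0,0,0.002,0,0,0,-1])

```text
clock: 16.53
eef_pos: [501.4, -233.7, 0.4]
tcp_rot: [-3.141, -0.0, 1.796]
contact_force: [-0.4, -0.8, -0.5]
opening: -0.0
grasp_force: 0.0
```

send_rows(targets=[0,0,0.004,0,0,0,-1,0,0,0.008,0,0,0,-1,0,0,0.008,0,0,0,-1])

```text
clock: 16.78
eef_pos: [501.0, -233.4, -8.2]
tcp_rot: [-3.141, -0.001, 1.797]
contact_force: [0.3, 0.8, -0.7]
opening: 0.003
grasp_force: 0.0
```

send_rows(targets=[0,0,0.004,0,0,0,-1,0,0,0.007,0,0,0,-1,0,0,0.007,0,0,0,-1])

```text
clock: 17.03
eef_pos: [501.2, -233.4, -15.0]
tcp_rot: [-3.141, -0.001, 1.797]
contact_force: [-1.0, 0.5, -0.2]
opening: -0.003
grasp_force: 0.0
```

Run:
```python
from h import *
w=wrist();go()
tilt(w,"red",122,range(135,360,40)); im=w["color"]; g=cv2.cvtColor(im,cv2.COLOR_BGR2HSV)
print(w["xyz"], g[270:340:5,322].tolist())
```

```text
t 17.08 at [ 501.3 -233.5  -14.7] yaw 103.0 F [-1.1 -0.5 -0.5] open -0.0 g 0.0
red row 135 126 515 45.0 [265.1 265.3] [375.2 497.2]
red row 175 128 513 45.2 [277.8 278. ] [375.2 497.2]
red row 215 131 509 45.3 [290.8 291. ] [375. 497.]
red row 255 135 504 45.7 [304.2 304.4] [374.7 496.7]
red row 295 141 497 45.7 [318.6 318.8] [374.5 496.5]
red row 335 148 489 46.0 [334.2 334.3] [374.2 496.2]
[ 485.32396078 -164.26516718  152.35656106] [[4, 226, 240], [4, 224, 240], [4, 225, 240], [4, 226, 240], [3, 176, 136], [15, 11, 48], [15, 11, 47], [10, 17, 44], [30, 6, 43], [0, 6, 42], [15, 12, 43], [0, 0, 41], [15, 10, 49], [170, 13, 58]]
```

The tips sit about 26 mm above the reported TCP, so I was pushing at the rim. Red is flat again (rim 45 to 46 mm). I'll push low with the fingers slightly apart and check.

send_rows(targets=[0,0,-0.003,0,0,0,-0.3,-0.01,0,-0.003,0,0,0,-0.3,-0.02,0,-0.003,0,0,0,-0.3,-0.028,0,-0.003,0,0,0,-0.3,-0.034,0,-0.003,0,0,0,-0.3,-0.04,0,-0.003,0,0,0,-0.3,-0.046,0,-0.003,0,0,0,-0.3,-0.054,0,-0.003,0,0,0,-0.3,-0.062,0,-0.003,0,0,0,-0.3,-0.07,0,-0.003,0,0,0,-0.3])

```text
clock: 17.92
eef_pos: [516.8, -302.1, -11.7]
tcp_rot: [-3.141, -0.001, 1.797]
contact_force: [-1.2, 3.8, -0.7]
opening: 0.35
grasp_force: 1.4
```

Run:
```python
from h import *
w=wrist();go();p=np.array(r.sense()["eef_pos"])[:2];print(p@U,p@V)
tilt(w,"red",122,range(5,360,50))
```

```text
t 17.97 at [ 517.7 -303.7  -11.4] yaw 102.9 F [-0.1  0.3 -0.9] open 0.35 g 0.8
412.4273713894966 436.13435935289067
red row 5 126 505 46.8 [291.2 292.2] [373.2 495.2]
red row 55 123 508 46.9 [309.  309.8] [373.2 495.2]
red row 105 123 508 46.5 [325.6 326.2] [373.1 495.1]
red row 155 124 506 46.7 [341.8 342.3] [372.9 494.9]
red row 205 127 505 48.0 [358.  358.3] [373.3 495.3]
red row 255 133 499 48.0 [375.  375.1] [373.2 495.2]
red row 305 141 491 48.2 [393.3 393.3] [373.1 495.1]
red row 355 281 358 -334.9 [664.  664.2] [373.6 495.6]
```

send_rows(targets=[-0.008,0,0,0,0,0,-0.3,-0.016,0.001,0,0,0,0,-0.3,-0.024,0.001,0,0,0,0,-0.3,-0.032,0.002,0,0,0,0,-0.3,-0.04,0.002,0,0,0,0,-0.3,-0.048,0.002,0,0,0,0,-0.3,-0.055,0.002,0,0,0,0,-0.3,-0.06,0.002,0,0,0,0,-0.3,-0.063,0.002,0,0,0,0,-0.3])

```text
clock: 18.72
eef_pos: [533.4, -363.5, -11.4]
tcp_rot: [3.141, 0.0, 1.796]
contact_force: [0.3, 5.9, 2.6]
opening: 0.348
grasp_force: 2.7
```

Run:
```python
from h import *
w=wrist();go();p=np.array(r.sense()["eef_pos"])[:2];print(p@U,p@V)
tilt(w,"red",122,range(5,300,60))
```

```text
t 18.77 at [ 533.6 -363.8  -11.3] yaw 102.9 F [-0.3 -0.7 -0.4] open 0.35 g 0.1
474.54681089920444 438.03531510745984
red row 5 126 504 46.6 [354.6 355.7] [375.4 497.4]
red row 65 121 509 47.9 [376.  376.9] [375.4 497.4]
red row 125 121 509 48.1 [395.7 396.3] [375.3 497.3]
red row 185 124 505 48.0 [415.  415.5] [375.1 497.1]
red row 245 131 499 48.0 [435.1 435.4] [375.2 497.2]
```

send_rows(targets=[-0.003,0,0,0,0,0,-0.3,-0.006,0,0,0,0,0,-0.3,-0.008,0,0,0,0,0,-0.3,-0.01,0,0,0,0,0,-0.3,-0.011,0,0,0,0,0,-0.3,-0.011,0,0,0,0,0,-0.3])

```text
clock: 19.27
eef_pos: [535.8, -373.5, -11.3]
tcp_rot: [-3.142, 0.0, 1.797]
contact_force: [-0.9, 3.3, 2.0]
opening: 0.349
grasp_force: 1.9
```

Run:
```python
from h import *
w=wrist();go();p=np.array(r.sense()["eef_pos"])[:2];print(p@U,p@V)
tilt(w,"red",122,range(5,300,60));tilt(w,"blue",140,range(5,300,60))
```

```text
t 19.32 at [ 535.8 -373.5  -11.3] yaw 103.0 F [-0.8  3.3  0.6] open 0.35 g 1.8
484.4596101477229 438.0141668209415
red row 5 124 506 48.1 [365.4 366.4] [375.4 497.4]
red row 65 121 509 48.0 [386.3 387.1] [375.4 497.4]
red row 125 121 508 47.8 [405.9 406.6] [375.1 497.1]
red row 185 124 505 48.1 [425.3 425.7] [375.1 497.1]
red row 245 131 499 48.1 [445.4 445.6] [375.2 497.2]
blue row 5 508 529 -1591.1 [-349.5 -381.1] [1404.2 1544.2]
blue row 65 511 533 -1543.8 [ -2. -25.] [1377.2 1517.2]
blue row 125 510 533 -1478.6 [309.  294.1] [1336.4 1476.4]
blue row 185 507 529 -1529.1 [605.1 597.9] [1365.6 1505.6]
blue row 245 501 522 -1556.8 [923.9 924.5] [1382.8 1522.8]
```

send_rows(targets=[-0.002,0,0,0,0,0,-0.3,-0.004,0,0,0,0,0,-0.3,-0.005,0,0,0,0,0,-0.3,-0.006,0,0,0,0,0,-0.3])

```text
clock: 19.65
eef_pos: [536.1, -376.5, -11.4]
tcp_rot: [-3.14, -0.005, 1.796]
contact_force: [-2.5, 20.5, 10.0]
opening: 0.351
grasp_force: 10.4
```

Red has hit a hard stop (20 N) at s≈487, as predicted for home. I'll back off, raise, and measure the nest.

send_rows(targets=[0.006,0,0,0,0,0,-0.3,0.02,0,0,0,0,0,-0.3,0.03,0,-0.03,0,0,0,-0.3,0.04,0,-0.07,0,0,0,0.3,0.06,0,-0.11,0,0,0,1,0.09,0,-0.13,0,0,0,1,0.1,0,-0.14,0,0,0,1,0.1,0,-0.14,0,0,0,1])

```text
clock: 20.32
eef_pos: [515.7, -280.6, 131.5]
tcp_rot: [3.138, 0.003, 1.799]
contact_force: [1.2, -0.9, -0.4]
opening: 0.999
grasp_force: 0.0
```

```bash
python3 - <<'E' 2>/dev/null
from h import *
w=wrist();go();p=np.array(r.sense()["eef_pos"])[:2];print(p@U,p@V)
tilt(w,"red",122,range(60,330,45))
edges(w,"red",-77,2);edges(w,"blue",-77,0)
f=grab("top")
try: pose(f,"yel",(203,270))
except Exception as e: print(e)
go((446,278.5,115,180))
E
```

```text
t 20.37 at [ 515.5 -281.6  129.9] yaw 103.1 F [ 0.8 -0.9 -1. ] open 1.0 g 0.0
390.3109838285239 438.90160834911103
red row 195 241 389 1.2 [364.2 364.5] [374.8 496.8]
red row 240 229 401 51.2 [388.3 388.5] [375.2 497.2]
red row 285 232 398 52.3 [422.2 422.3] [375. 497.]
red +y pos 497.8 tilt -0.04 s 382 477
red -y pos 373.9 tilt -0.14 s 382 477
red -y base pos 362.3 tilt -0.15 s 389 509
red back rim pos -501.1 tilt -0.34 s 399 473
red back base pos -533.8 tilt -0.26 s 387 484
red front rim pos 357.1 tilt 0.49 s 399 473
blue +y pos 505.5 tilt -0.27 s 374 478
blue -y pos 367.6 tilt -0.1 s 374 478
blue -y base pos 354.0 tilt -0.15 s 380 513
blue back rim pos -370.1 tilt -47.67 s 392 481
blue back base pos -387.5 tilt -52.71 s 379 494
blue front rim pos 349.6 tilt 0.03 s 392 481
yel o [447.  342.1] yaw -89.57 W 100.7 D 106.5 angs [ 0.3 -0.9  0.8 -1.1]
t 20.42 at [ 515.  -282.   128.6] yaw 103.0 F [ 0.3 -0.3 -0. ] open 1.0 g 0.0
(446, 278.5, 115, 180) [0.562, 0.059, 0.013] [-0.0, 0.002, -1.344]
```

Red is home: its back rim is about 500 against blue's inner back at about 497, rim sides are parallel, and blue's front is unmoved at 350. Now to yellow.

send_rows(targets=[0.562,0.059,0.013,0,0,-1.344,1,0.562,0.059,0.013,0,0,-1.344,1,0.562,0.059,0.013,0,0,-1.344,1,0.562,0.059,0.013,0,0,-1.344,1,0.562,0.059,0.013,0,0,-1.344,1,0.562,0.059,0.013,0,0,-1.344,1,0.562,0.059,0.013,0,0,-1.344,1,0.562,0.059,0.013,0,0,-1.344,1,0.562,0.059,0.013,0,0,-1.344,1,0.562,0.059,0.013,0,0,-1.344,1,0.562,0.059,0.013,0,0,-1.344,1,0.562,0.059,0.013,0,0,-1.344,1])

```text
clock: 21.42
eef_pos: [453.9, 215.5, 115.5]
tcp_rot: [-3.14, -0.001, -3.137]
contact_force: [0.6, 0.5, 0.9]
opening: 0.997
grasp_force: 0.0
```

send_rows(targets=[0,0,0,0,0,0,1])

```text
clock: 21.5
eef_pos: [454.0, 219.8, 115.6]
tcp_rot: [3.14, -0.0, -3.139]
contact_force: [-0.4, 0.6, 0.1]
opening: 1.004
grasp_force: 0.0
```

```bash
python3 - <<'E' 2>/dev/null
from h import *
f=grab("top")
# nest check with the arm away
for c,n in(("blue",(449,235)),("red",(449,235))):
    try: pose(f,c,n)
    except Exception as e: print(c,e)
m=conts(f["color"],"red",200);print([(np.round(cv2.minAreaRect(k)[0]),cv2.contourArea(k)) for k in m])
w=wrist();tilt(w,"yel",104,range(150,300,30))
k=max(conts(w["color"],"yel"),key=cv2.contourArea)[:,0];X=onz(w,k,42)[:,:2];print(cv2.minAreaRect(X.astype(np.float32)),X[:,1].min())
go((447,279.5,-10,180))
E
```

```text
blue o [ 919.6 -282.9] yaw -92.83 W 25.6 D 37.0 angs [ 3.9 -1.4  0.8 -4. ]
red o [ 523.9 -324.3] yaw -76.89 W 124.8 D 137.2 angs [ 0.2  0.   0.  -0.3]
[(array([163., 359.]), 407.5), (array([451., 234.]), 2715.0), (array([412.,  92.]), 417.0)]
yel row 180 399 534 -1049.6 [-371.5 -942.1] [630.5 734.5]
yel row 210 398 531 -914.5 [-324.9 -834.4] [707.5 811.5]
yel row 240 397 527 -808.6 [-287.9 -747.9] [774.9 878.9]
yel row 270 395 523 -708.0 [-252.6 -671.2] [829.8 933.8]
((446.6549987792969, 334.6434326171875), (106.365966796875, 131.10092163085938), 0.08941248804330826) 269.03439067104796
t 21.6 at [453.9 215.  115.5] yaw -179.9 F [-0.1 -0.   0.2] open 1.0 g 0.0
(447, 279.5, -10, 180) [0.007, 0.065, 0.125] [-0.001, -0.002, 0.002]
```

send_rows(targets=[0.007,0.035,0,0,0,0,1,0.007,0.065,0.01,0,0,0,1,0.007,0.065,0.05,0,0,0,1,0.007,0.065,0.09,0,0,0,1,0.007,0.065,0.125,0,0,0,1,0.007,0.065,0.125,0,0,0,1,0.007,0.065,0.125,0,0,0,-1,0.007,0.065,0.125,0,0,0,-1,0.007,0.065,0.125,0,0,0,-1,0.007,0.065,0.125,0,0,0,-1,0.007,0.065,0.125,0,0,0,-1,0.007,0.065,0.125,0,0,0,-1], grip_force=35)

```text
clock: 22.6
eef_pos: [448.0, 279.7, -6.5]
tcp_rot: [3.14, 0.002, 3.141]
contact_force: [-0.5, 0.0, -0.2]
opening: 0.143
grasp_force: 0.0
```

```bash
python3 - <<'E' 2>/dev/null
from h import *
# blue front s=349.6; yellow back-wall centre = back-1.5. targets for TCP (s,l)
go(sl(95,436.5,-10,193),sl(200,436.5,-10,193),sl(328,436.5,-10,193))
E
```

```text
t 22.6 at [448.  279.7  -6.5] yaw 180.0 F [-0.5  0.  -0.2] open 0.14 g 0.0
(446.7, 5.6, -10, 193) [0.001, -0.274, 0.003] [0.001, 0.002, -0.228]
(470.3, -96.7, -10, 193) [-0.023, -0.376, 0.003] [0.001, 0.002, -0.228]
(499.1, -221.4, -10, 193) [-0.051, -0.501, 0.003] [0.001, 0.002, -0.228]
```

send_rows(targets=[0,0,0,0,0,0,-1,0,0,0,0,0,0,-1,0,0,0,0,0,0,-1,0,0,0,0,0,0,-1])

```text
clock: 22.93
eef_pos: [447.7, 279.4, -6.8]
tcp_rot: [3.141, 0.001, 3.141]
contact_force: [-0.6, -3.2, 10.5]
opening: 0.025
grasp_force: 37.4
```

send_rows(targets=[0,-0.008,0,0,0,-0.01,-1,0,-0.026,0,0,0,-0.03,-1,0,-0.052,0,0,0,-0.06,-1,0,-0.08,0,0,0,-0.09,-1,0,-0.108,0,0,0,-0.12,-1,0,-0.136,0,0,0,-0.15,-1,0,-0.164,0,0,0,-0.18,-1,0.001,-0.192,0,0,0,-0.2,-1,0.001,-0.22,0,0,0,-0.228,-1,0.001,-0.248,0,0,0,-0.228,-1,0.001,-0.268,0,0,0,-0.228,-1,0.001,-0.274,0,0,0,-0.228,-1])

```text
clock: 23.93
eef_pos: [446.7, 3.6, -7.0]
tcp_rot: [3.141, 0.002, -2.917]
contact_force: [-0.1, 9.3, 9.1]
opening: 0.022
grasp_force: 37.4
```

```bash
python3 - <<'E' 2>/dev/null
from h import *
go(sl(200,436.5,-10,193),sl(328,436.5,-10,193))
w=wrist();edges(w,"yel",-77);print(np.array(r.sense()["eef_pos"])[:2]@U,np.array(r.sense()["eef_pos"])[:2]@V)
E
```

```text
t 23.93 at [446.7   3.6  -7. ] yaw -167.1 F [-0.1  9.3  9.1] open 0.02 g 37.4
(470.3, -96.7, -10, 193) [-0.001, -0.103, 0.003] [0.0, 0.002, -0.002]
(499.1, -221.4, -10, 193) [-0.001, -0.231, 0.003] [0.0, 0.002, -0.002]
yel +y pos 451.8 tilt -27.15 s -2 74
yel -y pos 378.9 tilt -0.55 s -2 74
yel -y base pos 384.1 tilt -0.88 s -46 75
yel back rim pos -98.4 tilt -0.38 s 404 460
yel back base pos -98.9 tilt -0.31 s 408 503
yel front rim pos 4.7 tilt -1.31 s 404 460
97.11920930196065 435.9508630752119
```

send_rows(targets=[0,-0.008,0,0,0,0,-1,0,-0.026,0,0,0,0,-1,0,-0.052,0,0,0,0,-1,0,-0.08,0,0,0,0,-1,0,-0.108,0,0,0,0,-1,0,-0.136,0,0,0,0,-1,0,-0.164,0,0,0,0,-1,-0.001,-0.19,0,0,0,0,-1,-0.001,-0.212,0,0,0,0,-1,-0.001,-0.226,0,0,0,0,-1,-0.001,-0.231,0,0,0,0,-1,-0.001,-0.231,0,0,0,0,-1])

```text
clock: 24.98
eef_pos: [498.7, -220.2, -7.0]
tcp_rot: [3.141, -0.0, -2.916]
contact_force: [-4.3, 1.2, 14.2]
opening: 0.025
grasp_force: 38.2
```

send_rows(targets=[0,0,0,0,0,0,1,0,0,0,0,0,0,1,0,0,0,0,0,0,1,0,0,0,0,0,0,1,0,0,-0.02,0,0,0,1,0,0,-0.05,0,0,0,1,0,0,-0.09,0,0,0,1,0,0.01,-0.125,0,0,0,1,0,0.04,-0.125,0,0,0,1,0,0.06,-0.125,0,0,0,1,0,0.06,-0.125,0,0,0,1])

```text
clock: 25.9
eef_pos: [484.3, -158.4, 117.7]
tcp_rot: [3.141, -0.0, -2.913]
contact_force: [-0.7, -0.8, 0.3]
opening: 0.998
grasp_force: 0.0
```

```bash
python3 - <<'E' 2>/dev/null
from h import *
w=wrist()
edges(w,"yel",-77);edges(w,"red",-77,2);edges(w,"blue",-77)
go(sl(275,434,110))
E
```

```text
yel +y pos 487.3 tilt -0.45 s 229 303
yel -y pos 381.6 tilt -0.21 s 229 303
yel -y base pos 384.5 tilt -0.07 s 219 315
yel back rim pos -328.1 tilt -0.21 s 406 463
yel back base pos -339.3 tilt -0.26 s 409 485
yel front rim pos 212.7 tilt 0.07 s 406 463
red +y pos 497.9 tilt -0.1 s 373 477
red -y pos 373.6 tilt 0.05 s 373 477
red -y base pos 375.2 tilt 0.07 s 389 522
red back rim pos -501.6 tilt -0.21 s 398 473
red back base pos -546.6 tilt -0.19 s 400 498
red front rim pos 348.2 tilt -0.04 s 398 473
blue +y pos 372.1 tilt -0.27 s 365 477
blue -y pos 367.5 tilt -0.1 s 365 477
blue -y base pos 367.9 tilt -0.06 s 380 526
blue back rim pos -346.7 tilt 0.09 s 392 458
blue back base pos -363.5 tilt -0.01 s 392 482
blue front rim pos 340.0 tilt -0.01 s 392 458
t 25.95 at [ 484.9 -159.7  117.4] yaw -166.9 F [ 0.8 -0.5 -0.6] open 1.0 g 0.0
(484.7, -170.3, 110, 103) [0.003, -0.01, 0.007] [0.0, -0.0, 1.573]
```

send_rows(targets=[0.003,-0.01,0.007,0,0,1.573,-0.3,0.003,-0.01,0.007,0,0,1.573,-0.3,0.003,-0.01,0.007,0,0,1.573,-0.3,0.003,-0.01,0.007,0,0,1.573,-0.3,0.003,-0.01,0.007,0,0,1.573,-0.3,0.003,-0.01,0.007,0,0,1.573,-0.3,0.003,-0.01,0.007,0,0,1.573,-0.3,0.003,-0.01,0.007,0,0,1.573,-0.3,0.003,-0.01,0.007,0,0,1.573,-0.3,0.003,-0.01,0.007,0,0,1.573,-0.3,0.003,-0.01,0.007,0,0,1.573,-0.3,0.003,-0.01,0.007,0,0,1.573,-0.3])

```text
clock: 26.95
eef_pos: [485.0, -172.2, 109.8]
tcp_rot: [-3.141, 0.0, 1.863]
contact_force: [-0.5, 0.1, 0.4]
opening: 0.349
grasp_force: 0.0
```

send_rows(targets=[0,0,0,0,0,0.075,-0.3,0,0,0,0,0,0.075,-0.3])

```text
clock: 27.12
eef_pos: [484.9, -172.1, 109.8]
tcp_rot: [-3.141, -0.0, 1.79]
contact_force: [0.4, -0.3, 0.5]
opening: 0.351
grasp_force: 0.0
```

```bash
python3 -c "
from h import *
go(sl(280,434.5,-12),sl(340,436,-12))"
```

```text
t 27.12 at [ 484.9 -172.1  109.8] yaw 102.6 F [ 0.4 -0.3  0.5] open 0.35 g 0.0
(486.4, -175.1, -12, 103) [-0.003, 0.001, 0.122] [-0.0, -0.0, -0.007]
(501.3, -233.2, -12, 103) [-0.063, 0.003, 0.122] [-0.0, -0.0, -0.007]
```

send_rows(targets=[-0.003,0.001,0.04,0,0,-0.007,-0.3,-0.003,0.001,0.08,0,0,-0.007,-0.3,-0.003,0.001,0.115,0,0,-0.007,-0.3,-0.003,0.001,0.122,0,0,-0.007,-0.3,-0.01,0.001,0.122,0,0,-0.007,-0.3,-0.02,0.001,0.122,0,0,-0.007,-0.3,-0.028,0.001,0.122,0,0,-0.007,-0.3,-0.034,0.001,0.122,0,0,-0.007,-0.3,-0.04,0.001,0.122,0,0,-0.007,-0.3,-0.046,0.002,0.122,0,0,-0.007,-0.3,-0.054,0.002,0.122,0,0,-0.007,-0.3,-0.062,0.002,0.122,0,0,-0.007,-0.3])

```text
clock: 28.12
eef_pos: [500.6, -231.9, -11.3]
tcp_rot: [3.141, -0.0, 1.801]
contact_force: [-1.1, 4.4, 1.6]
opening: 0.347
grasp_force: 2.2
```

```bash
python3 - <<'E' 2>/dev/null
from h import *
w=wrist();go();p=np.array(r.sense()["eef_pos"])[:2];print(p@U,p@V)
tilt(w,"yel",104,range(15,330,50))
E
```

```text
t 28.17 at [ 501.4 -233.4  -11.3] yaw 103.2 F [-2.8  7.7  9. ] open 0.35 g 5.1
340.1994645480867 436.0652036405604
yel row 65 147 489 49.2 [242.4 242.4] [382.7 486.7]
yel row 115 148 487 48.1 [258.2 258.1] [382.6 486.6]
yel row 165 152 483 46.6 [274.  273.8] [382.6 486.6]
yel row 215 158 478 45.4 [290.4 290.2] [382.8 486.8]
yel row 265 166 470 43.5 [308.2 308. ] [382.8 486.8]
yel row 315 175 461 42.1 [328.  327.7] [382.8 486.8]
```

Yellow is nosing down: rim 49 mm at the front, 42 mm at the back, with the tool dragging its wall downward (Fz +9 N). I'll back off so it settles flat, then push lower and slower with a slight upward drift, so friction can't press the nose down.

send_rows(targets=[0.008,0,0,0,0,0,-0.3,0.018,0,0,0,0,0,-0.3,0.018,0,0.004,0,0,0,-0.3,0.018,0,0.004,0,0,0,-0.3])

```text
clock: 28.5
eef_pos: [495.7, -212.9, -16.5]
tcp_rot: [-3.141, -0.001, 1.802]
contact_force: [-0.1, 0.1, -0.7]
opening: 0.349
grasp_force: 0.0
```

```bash
python3 - <<'E' 2>/dev/null
from h import *
w=wrist();go();p=np.array(r.sense()["eef_pos"])[:2];print(p@U,p@V)
tilt(w,"yel",104,range(15,330,50))
edges(w,"yel",-77)
E
```

```text
t 28.55 at [ 496.  -213.3  -16.2] yaw 103.2 F [0.6 0.7 0.2] open 0.35 g 0.0
319.37188401875153 435.33588885856403
yel row 115 151 488 42.3 [238.6 238.3] [382.7 486.7]
yel row 165 153 485 41.9 [254.4 254.1] [382.6 486.6]
yel row 215 157 481 41.8 [270.5 270.1] [382.6 486.6]
yel row 265 163 476 42.0 [287.3 287. ] [382.9 486.9]
yel row 315 170 468 42.1 [305.8 305.4] [382.7 486.7]
yel +y pos 486.7 tilt 0.15 s 254 320
yel -y pos 382.7 tilt 0.2 s 254 320
yel -y base pos 369.1 tilt 18.3 s 246 358
yel back rim pos -337.7 tilt 1.5 s 407 462
yel back base pos -359.9 tilt 1.32 s 387 482
yel front rim pos 234.3 tilt -0.35 s 407 462
```

send_rows(targets=[-0.01,0,0,0,0,0,-0.3,-0.016,0,0,0,0,0,-0.3,-0.02,0,-0.001,0,0,0,-0.3,-0.024,0,-0.002,0,0,0,-0.3,-0.028,0,-0.003,0,0,0,-0.3,-0.032,0,-0.004,0,0,0,-0.3,-0.036,0,-0.005,0,0,0,-0.3,-0.04,0,-0.006,0,0,0,-0.3])

```text
clock: 29.22
eef_pos: [505.2, -253.0, -9.8]
tcp_rot: [-3.141, -0.001, 1.801]
contact_force: [-1.2, 2.8, -0.1]
opening: 0.355
grasp_force: 1.4
```

```bash
python3 - <<'E' 2>/dev/null
from h import *
w=wrist();go();p=np.array(r.sense()["eef_pos"])[:2];print(p@U,p@V)
tilt(w,"yel",104,range(15,330,50))
E
```

```text
t 29.27 at [ 505.8 -253.8   -9.5] yaw 103.2 F [-1.4  0.2 -0.1] open 0.35 g 0.6
361.112017515143 435.7338697823983
yel row 65 157 477 42.4 [262.6 262.7] [382.1 486.1]
yel row 115 157 477 42.4 [279.5 279.5] [382.2 486.2]
yel row 165 159 476 42.7 [296.1 296. ] [382.4 486.4]
yel row 215 162 472 42.9 [312.8 312.7] [382.2 486.2]
yel row 265 168 467 42.9 [330.6 330.4] [382.4 486.4]
yel row 315 174 461 44.1 [349.4 349.1] [382.4 486.4]
```

send_rows(targets=[0.004,0,0,0,0,0,-0.3,0.004,0,0.002,0,0,0,-0.3,-0.004,0,0.002,0,0,0,-0.3,-0.01,0,0.001,0,0,0,-0.3,-0.016,0.001,0,0,0,0,-0.3,-0.022,0.001,0,0,0,0,-0.3,-0.028,0.001,-0.001,0,0,0,-0.3,-0.034,0.001,-0.002,0,0,0,-0.3,-0.04,0.001,-0.002,0,0,0,-0.3,-0.046,0.001,-0.003,0,0,0,-0.3,-0.052,0.001,-0.003,0,0,0,-0.3,-0.058,0.001,-0.004,0,0,0,-0.3])

```text
clock: 30.27
eef_pos: [519.7, -309.8, -5.9]
tcp_rot: [-3.141, -0.0, 1.801]
contact_force: [-0.5, 2.2, -1.4]
opening: 0.352
grasp_force: 1.1
```

```bash
python3 - <<'E' 2>/dev/null
from h import *
w=wrist();go();p=np.array(r.sense()["eef_pos"])[:2];print(p@U,p@V)
tilt(w,"yel",104,range(15,330,50))
E
```

```text
t 30.32 at [ 520.3 -311.    -5.5] yaw 103.2 F [ 0.5 -0.9  0.7] open 0.35 g 0.1
420.0481515440254 437.0556650866707
yel row 65 159 477 45.4 [321. 321.] [383.8 487.8]
yel row 115 159 477 45.4 [338. 338.] [383.8 487.8]
yel row 165 159 477 46.9 [354.6 354.5] [383.9 487.9]
yel row 215 163 474 47.1 [371.3 371.1] [384.1 488.1]
yel row 265 168 468 47.2 [388.9 388.7] [383.9 487.9]
yel row 315 176 461 47.0 [408.3 408.1] [384.1 488.1]
```

send_rows(targets=[0.004,0,0,0,0,0,-0.3,0.004,0,0.003,0,0,0,-0.3,-0.004,0,0.003,0,0,0,-0.3,-0.01,0,0.002,0,0,0,-0.3,-0.016,0,0.002,0,0,0,-0.3,-0.022,0,0.001,0,0,0,-0.3,-0.028,0,0.001,0,0,0,-0.3,-0.034,0,0,0,0,0,-0.3,-0.04,0,0,0,0,0,-0.3,-0.046,0,0,0,0,0,-0.3,-0.052,0,-0.001,0,0,0,-0.3,-0.057,0,-0.001,0,0,0,-0.3])

```text
clock: 31.32
eef_pos: [532.9, -365.5, -4.7]
tcp_rot: [3.141, 0.0, 1.801]
contact_force: [-0.6, 2.6, 0.7]
opening: 0.349
grasp_force: 1.4
```

send_rows(targets=[-0.003,0,0,0,0,0,-0.3,-0.006,0,0,0,0,0,-0.3,-0.008,0,0,0,0,0,-0.3,-0.009,0,0,0,0,0,-0.3])

```text
clock: 31.65
eef_pos: [534.8, -373.4, -4.7]
tcp_rot: [-3.142, -0.0, 1.801]
contact_force: [-1.1, 6.4, 3.8]
opening: 0.354
grasp_force: 3.4
```

```bash
python3 - <<'E' 2>/dev/null
from h import *
w=wrist();go();p=np.array(r.sense()["eef_pos"])[:2];print(p@U,p@V)
tilt(w,"yel",104,range(15,330,50))
E
```

```text
t 31.7 at [ 534.8 -373.4   -4.7] yaw 103.2 F [-0.9  2.3  1.8] open 0.35 g 1.5
484.10701083233437 437.0637634305994
yel row 65 159 479 47.4 [386.6 386.5] [384.5 488.5]
yel row 115 160 479 47.0 [403.5 403.3] [384.7 488.7]
yel row 165 161 477 47.3 [420.1 419.9] [384.6 488.6]
yel row 215 165 473 47.1 [437.  436.8] [384.6 488.6]
yel row 265 171 467 46.6 [455.  454.8] [384.6 488.6]
yel row 315 178 460 46.9 [474.4 474.2] [384.6 488.6]
```

Flat and nearly home. I'll press gently until the force shows a hard stop.

send_rows(targets=[-0.002,0,0,0,0,0,-0.3,-0.004,0,0,0,0,0,-0.3,-0.006,0,0,0,0,0,-0.3,-0.006,0,0,0,0,0,-0.3])

```text
clock: 32.03
eef_pos: [534.6, -373.6, -4.9]
tcp_rot: [-3.139, -0.01, 1.799]
contact_force: [-2.9, 27.3, 17.0]
opening: 0.352
grasp_force: 13.8
```

```bash
python3 - <<'E' 2>/dev/null
from h import *
w=wrist();go();p=np.array(r.sense()["eef_pos"])[:2];print(p@U,p@V)
tilt(w,"yel",104,range(65,330,60))
E
```

```text
t 32.08 at [ 534.6 -373.6   -4.9] yaw 103.1 F [-3.1 26.6 15.6] open 0.35 g 13.6
484.33072468206177 436.8409823680644
yel row 65 161 479 47.3 [387.1 387. ] [384.9 488.9]
yel row 125 161 479 47.4 [407.4 407.3] [384.9 488.9]
yel row 185 164 476 47.1 [427.4 427.3] [384.9 488.9]
yel row 245 169 470 46.9 [448.2 448.1] [384.7 488.7]
yel row 305 177 462 46.8 [471.  470.8] [384.7 488.7]
```

Hard stop exactly at the predicted 484 (27 N), with the rim level. Retreat and verify.

send_rows(targets=[0.008,0,0,0,0,0,-0.3,0.02,0,0,0,0,0,-0.3,0.03,0,-0.03,0,0,0,-0.3,0.04,0,-0.07,0,0,0,-0.3,0.06,0,-0.11,0,0,0,-0.3,0.1,0,-0.14,0,0,0,-0.3,0.14,0,-0.16,0,0,0,-0.3,0.18,0,-0.18,0,0,0,-0.3,0.2,0,-0.2,0,0,0,-0.3,0.2,0,-0.2,0,0,0,-0.3,0.2,0,-0.2,0,0,0,-0.3])

```text
clock: 33.0
eef_pos: [491.4, -183.6, 197.2]
tcp_rot: [3.138, 0.003, 1.803]
contact_force: [0.5, -0.4, -0.8]
opening: 0.352
grasp_force: 0.0
```

```bash
python3 - <<'E' 2>/dev/null
from h import *
w=wrist();go()
for c,z in(("yel",4),("red",2),("blue",0)): edges(w,c,-77,z)
for n in("top","scene"):
    f=grab(n);a=cv2.imread(f"pics/{n}0.png");d=cv2.absdiff(a,f["color"]).max(2)
    pts=proj(f,[[788,23,40],[576,16,40],[354,-140,40],[747,-109,20],[352,-287,20],[744,-248,20]])
    print(n,[int(np.median(d[int(v)-6:int(v)+7,int(u)-6:int(u)+7])) for u,v in pts], pts.round().tolist())
E
```

```text
t 33.05 at [ 491.1 -184.5  195.9] yaw 103.3 F [-0.5  0.2 -0.7] open 0.35 g 0.0
yel +y pos 478.7 tilt 9.34 s 381 475
yel -y pos 399.1 tilt -8.7 s 381 475
yel -y base pos 394.2 tilt -8.69 s 399 512
yel back rim pos -497.3 tilt -0.54 s 408 465
yel back base pos -533.9 tilt 0.05 s 401 472
yel front rim pos 356.1 tilt -0.15 s 408 465
red +y pos 794.5 tilt 29.47 s 250 310
red -y pos 742.5 tilt 35.79 s 250 310
red -y base pos 784.1 tilt 37.64 s 251 326
red back rim pos -299.0 tilt -52.18 s 713 798
red back base pos -309.1 tilt -50.7 s 748 852
red front rim pos 255.3 tilt 7.79 s 713 798
```

send_rows(targets=[0.45,-0.05,0,0,0,0,-0.3,0.45,-0.05,0,0,0,0,-0.3,0.45,-0.05,0,0,0,0,-0.3,0.45,-0.05,0,0,0,0,-0.3,0.45,-0.05,0,0,0,0,-0.3,0.45,-0.05,0,0,0,0,-0.3,0.45,-0.05,0,0,0,0,-0.3,0.45,-0.05,0,0,0,0,-0.3,0.45,-0.05,0,0,0,0,-0.3,0.45,-0.05,0,0,0,0,-0.3,0.45,-0.05,0,0,0,0,-0.3,0.45,-0.05,0,0,0,0,-0.3])

```text
clock: 34.05
eef_pos: [338.4, 246.6, 194.4]
tcp_rot: [-3.142, -0.001, 1.804]
contact_force: [0.0, -0.7, 0.3]
opening: 0.349
grasp_force: 0.0
```

```bash
python3 - <<'E' 2>&1
from h import *
f=grab("top");a=cv2.imread("pics/top0.png");g=grab("scene");b=cv2.imread("pics/scene0.png")
for c in("yel","red","blue"):
    m=mask(f["color"],c)[195:275,405:500]
    ys,xs=np.where(m>0);P=np.c_[xs+405,ys+195]
    z={"yel":46,"red":47,"blue":48}[c];X=onz(f,P,z)[:,:2];s=X@U;l=X@V
    q=(l>405)&(l<465)
    print(c,"back(max s, mid l):",np.percentile(s[q],99.5).round(1) if q.any() else None,"l",np.percentile(l,[.5,99.5]).round(1))
# radial profile of colours along the axis towards the back, at rim height
for s in range(476,512,3):
    uv=proj(f,np.r_[s*U+436.5*V,47])[0].round().astype(int);print(s,cv2.cvtColor(f["color"],cv2.COLOR_BGR2HSV)[uv[1],uv[0]].tolist(),end="; ")
for n,F,A in(("top",f,a),("scene",g,b)):
    pts=proj(F,[[788,23,86],[576,16,86],[354,-140,86],[747,-109,20],[352,-287,20],[744,-248,20]]).round().astype(int)
    for u,v in pts:
        T=A[v-18:v+18,u-18:u+18];S=F["color"][v-24:v+24,u-24:u+24]
        if S.shape==(48,48,3): 
            R_=cv2.matchTemplate(S,T,cv2.TM_CCOEFF_NORMED);_,mx,_,loc=cv2.minMaxLoc(R_);print("\n",n,(u,v),"shift",loc[0]-6,loc[1]-6,round(mx,2),end="")
E
```

```text
yel back(max s, mid l): 516.9 l [378.3 526. ]
red back(max s, mid l): 502.8 l [374.2 500.5]
blue back(max s, mid l): 349.8 l [370.4 502.9]
476 [19, 196, 164]; 479 [18, 192, 165]; 482 [18, 196, 151]; 485 [18, 202, 131]; 488 [18, 203, 113]; 491 [18, 201, 119]; 494 [18, 204, 135]; 497 [14, 205, 142]; 500 [6, 175, 115]; 503 [0, 123, 77]; 506 [9, 100, 69]; 509 [18, 152, 82]; 
 top (np.int64(315), np.int64(133)) shift 0 0 1.0
 top (np.int64(320), np.int64(215)) shift 0 0 1.0
 top (np.int64(386), np.int64(302)) shift 0 -1 0.66
 top (np.int64(365), np.int64(155)) shift 0 0 1.0
 top (np.int64(440), np.int64(301)) shift 0 0 0.98
 top (np.int64(417), np.int64(154)) shift 0 0 0.98
 scene (np.int64(438), np.int64(275)) shift 0 0 1.0
 scene (np.int64(354), np.int64(231)) shift 0 0 1.0
 scene (np.int64(236), np.int64(230)) shift 0 1 0.71
 scene (np.int64(387), np.int64(324)) shift 0 0 1.0
 scene (np.int64(197), np.int64(290)) shift 0 0 0.95
 scene (np.int64(350), np.int64(375)) shift 0 0 1.0
```

Colours across the back run yellow (to 497), red (497 to 502), blue (503 to 506), then brass, so the walls are against each other with no gap. Bystanders are unshifted; canister_c's weaker match is probably a change in the arm's shadow, as nothing went within 25 mm of it. I'm handing in.

```bash
python3 -c "
from rig import r
print(r.sign_off())"
```

```text
the job is handed in; nothing more can be done
None
```

The job is handed in, with yellow home in red and red home in blue, back walls touching and fronts the same way, but both trays nosed down about 5° on my early pushes before I settled them flat and finished low.

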